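Push the stick battery past the dust flap and home in its charging dock

TASK

Take the tall stick battery pack and load it, stem down, into the charging dock: push the sprung dust flap open with the stem, hold it open while you feel along beneath it for the bay, which may sit anywhere along the length of the mouth, and slide the stem in. Press gently until the contact block is all the way down, then let go, leaving the pack upright and fully home. Do not force anything, and leave the other things on the bench where they are.

Things in the scene. Friction and masses are not known exactly. Their poses are not given: they have to be found in the camera images.
- pack: Tall stick battery pack, loose, 0.26 to 0.46 kg, 143 mm tall, starts standing on its stem. Black rectangular stem 34 (x) x 50 (y) mm, edges slightly rounded, from z = 0 to 105 mm; grey head above it. Origin: centre of the stem's underside; z points up to the head. The same after a half turn about z.
- pack_head (a point): Centre of the pack's grey head, 124 mm above the pack's origin: the place to grip, across its 46 mm (pack x) or its 60 mm (pack y; steadier for feeling along dock y). Head 46 (x) x 60 (y) x 38 (z) mm.
- dock: Charging dock fixed to the bench: black box, x = -45 to +55, y = -74 to +74, z = 0 to 100 mm. Origin on the bench, in the middle of the bay's range; z up. The mouth in its top runs x = -22 to +35, y = -44 to +44 mm and is covered by the flap. Fully home, the pack's origin is 8 to 18 mm above the bench (the bay's depth is set differently each time), pack x along dock x (either way round), its head clear above the rim.
- dock_bay (a point): Point inside the dock under the flap, 42 mm straight above the dock's origin: height of the flat top of the bay insert. The bay is a rectangular hole in it, 40 (dock x) x 52.5 (dock y) mm, with a 1.5 mm bevel. Its centre is at dock x = 0 but anywhere from -16 to +16 mm along dock y of this point, clamped there: not measured, to be found by feel. Elsewhere the stem lands on the flat top.
- flap (a joint): Angle of the dust flap, rad: 0 = shut (level), grows as it swings down into the dock, stop at 1.5. A spring shuts it: 0.15 Nm/rad, 0.075 Nm already at shut. A stem pushed down over the bay swings it to about 1.3; it resists with up to about 15 N on the way, then its edge slides on the stem's side and pushes the pack towards dock -x with some 5 N, tilting it in the grip so the foot may give 3 mm.
- flap_edge (a point): Middle of the aluminium flap's free edge, upper face. The flap is 53 mm long (x), 86 mm wide, 3 mm thick; shut, this point is at x = -20, z = 98 mm in the dock. The hinge line lies along dock y at x = +33, z = 98 mm.
- contacts (a joint): Travel of the brass contact block, the bay's floor, m: 0 = up, 0.008 = fully down on a hard stop, 8 to 18 mm above the bench: the depth setting is not measured, so feel for the stop. Starts somewhere in 0 to 0.003. Stiff: it moves only when pushed with more than about 8 N, more than the pack's weight, and stays where it is left; 15 to 20 N down is plenty.
- block_pack: Low block-shaped battery pack, 70 x 85 mm, 56 mm tall: not wanted, leave alone. Origin: centre of its underside.
- screw_jar: Glass jar with a steel cap, 60 mm across, 70 mm tall: leave alone. Origin: centre of its underside.
- bit_block: Aluminium block 50 x 90 x 22 mm with four steel bits standing in it, 44 mm tall in all: leave alone. Origin: centre of its underside.
- oil_can: Steel can 48 mm across, 110 mm tall: leave alone. Origin: centre of its underside.
- mug: White mug, 80 mm across, 90 mm tall: leave alone. Origin: centre of its underside.
Not all that is in view belongs to the job. What is shaped like the pack but turquoise is not meant.

How it is judged (in metres and radians):
On the way:
1. the pack's stem holds the flap open, its foot well past the mouth (value of joint flap above 0.9 rad and z of pack in the frame of dock below 0.08 m and horizontal distance between pack and dock below 0.03 m), for 0.1 s.
At the end, for the whole second after the job is handed in: The pack stands released and at rest in the bay, upright within 0.08 rad, its underside under 21 mm above the bench and within 20 mm of the dock's axis, the contact block down at least 6.5 of its 8 mm, the flap held open (over 0.9 rad) by the stem (value of joint contacts above 0.0065 m and z of pack in the frame of dock below 0.021 m and horizontal distance between pack and dock below 0.02 m and angle between pack's own z axis and vertical below 0.08 rad and value of joint flap above 0.9 rad and linear speed of pack below 0.02 m/s and contact force between pack and the fingers below 0.1 N); the robot touches nothing.
It fails at once if the pack is forced: it presses on the dock (flap, bay or contacts) with more than 45 N (contact force between pack and dock above 45 N).
It fails at once if the gripper leans on the dock with more than 20 N (contact force between the arm and dock above 20 N).
It fails at once if a bystander is shifted by more than 30 mm (distance of any of block_pack, screw_jar, bit_block, oil_can, mug from where it was at the start of the episode above 0.03 m).
It also fails if it takes over 72 s, if anything falls off the work surface, if the arm or the gripper's body presses on something with over 40 N, if the wrist force passes 120 N, or if a joint passes its speed limit or range.

ROBOT

A 6-joint arm with a two-finger parallel gripper is mounted at the origin on the work surface. World frame = base frame: x ahead of the robot, y to its left, z up, the work surface at z = 0. Lengths are in m, angles in degrees, forces in N, time in s.
With the tool pointing down it reaches from about 0.375 to 0.9 m from the base axis. Payload 3.1 kg.
Tool frame: the origin (TCP) lies between the finger pads; the fingertips stand 11 mm ahead of it and the grasp point (between the pads) lies 8 mm behind it; z points along the fingers, y is the direction in which the jaws open and shut (so a half turn about z gives the same grasp; the last joint's range is limited). The gripper opens to 87 mm and grips with 3 to 60 N. Pads are 19 mm wide; open, the fingers measure 117 mm over their backs; the gripper's body (75 mm by 190 mm) begins 51 mm behind the grasp point.
Start: joints at [59.845, 30.224, 82.088, -0, 67.689, -10.227], TCP at [0.213, 0.588, 0.234] pointing down, gripper open.
Joint ranges: [-176.69, 176.69], [-43.24, 126.21], [12.49, 139.97], [-82, 262], [0, 151.66], [-163.58, 163.58]. Speed limits (degrees/s): [159.86, 159.86, 180, 180, 180, 180].

INTERFACE

Orientations are given as a 3x3 rotation matrix whose columns are the frame's x, y, z axes.
In Python, from rig import bot, vision gives the robot as it stands. The module is installed in compiled form; this text tells all that it offers.
- The arm moves only by the tool jog_arm, never from a script. Its argument "rows" is a list of rows, each an object with "dp": the shift along the tool's x, y, z in mm, a list of three; "turn": the turn, a rotation vector about the tool's x, y, z in degrees, a list of three; "grip": the opening, from 0 (shut) to 1 (fully open). A call has 1 to 10 rows; each row is the pose to reach, as a shift and turn from the pose commanded when the call began, along the tool's axes at that moment; what a row does not reach only later rows make up. A row lasts 1/10 s, in which the tool goes at most 50 mm and 8.59 degrees, less where a joint would pass 70% of its speed; a pose out of reach is approached as far as the arm can. A call with a gripper value outside its range is refused whole. The fingers move at their own pace and stop on an object; the grip force is fixed at half the most. Time passes only in rows, so rows that repeat a pose let the fingers close. It gives the time, the measured TCP pose, the force and the opening at its end, in the units of the state.
- bot.read_state(): the state, without advancing time (a new reading comes with each control period).
- vision.capture(name): name is "scene" or "top"; returns (picture, depth): 400x640x3 uint8, red, green, blue; 400x640 float32, m along the optical axis (not along the pixel's ray), 0 where there is no reading.
- vision.camera_info(name): a dict with "vertical_fov" (degrees; the focal length in pixels is half the picture's height over the tangent of half this angle, whatever the lens; pixels are square), "cx", "cy" (the principal point, pixels), "position" and "rotation" of the camera in the world. Camera axes: x right, y down, z forward; pixel columns grow to the right and rows downward; lengths in m; the calibration is good to about 2 mm. A picture is of the moment at which its call begins. camera_info takes no time and is no camera call.
- bot.hand_in(): hands the job in, once; it reports no verdict.
The state is a dict: "time_s": time; "joint_positions": joint angles; "qvel": joint speeds; "tau": joint torques, N m; "position": TCP position; "tcp_rot": TCP orientation; "force": force on the tool from outside, world axes, zero at the start; "moment": the same for the moment, N m; "opening": opening from 0.0 (shut) to 1.0 (fully open).
Only numpy, scipy, OpenCV 4.12 (cv2) and the standard library are available. Lean on these libraries where they do the work, as an engineer would, in place of code of your own. Each camera call takes 0.05 s, during which the arm holds its last target.

## Working session

There is one attempt and no reset: what is moved stays moved. The work goes in short steps, Python scripts to look and compute and a tool call to move; the robot and the scene stay as the last step left them, time stands still between calls to the robot, and variables do not carry over. Pictures are saved under pics/ and viewed, and the job is handed in when it is done.

Besides the shell and the picture viewer there is one more tool, called after "Call:" as name(argument=value, ...), one argument or row to a line, values as JSON. jog_arm: Moves the arm, as the interface text tells. Its arguments: {"type":"object","properties":{"rows":{"type":"array"}},"required":["rows"]}

```bash
mkdir -p pics; python3 - <<'E'
from rig import bot, vision
import cv2,numpy as np
s=bot.read_state();print({k:np.round(v,3).tolist() for k,v in s.items()})
for n in("scene","top"):
    p,d=vision.capture(n);cv2.imwrite(f"pics/{n}0.png",p[:,:,::-1]);np.save(f"pics/{n}0_d.npy",d);np.save(f"pics/{n}0.npy",p)
    print(n,vision.camera_info(n))
E
```

```text
{'time_s': 0.0, 'joint_positions': [59.845, 30.278, 82.155, -0.002, 67.687, -10.226], 'qvel': [0.055, 0.011, -0.049, -0.044, 0.05, -0.078], 'tau': [-0.002, -44.004, -17.66, 0.063, 0.058, -0.0], 'position': [0.213, 0.587, 0.233], 'tcp_rot': [[-0.94, 0.341, -0.001], [0.341, 0.94, -0.002], [0.0, -0.002, -1.0]], 'force': [-1.286, 0.08, -0.396], 'moment': [-0.021, 0.03, -0.01], 'opening': 0.998}
scene {'vertical_fov': 56.75238051351116, 'cx': 329.9453004122556, 'cy': 192.5472570297951, 'position': array([1.19839582, 0.28698387, 0.98025676]), 'rotation': array([[-0.37828154,  0.71277355, -0.59064113],
       [ 0.92551919,  0.27894139, -0.25613655],
       [-0.0178131 , -0.64354143, -0.76520398]])}
top {'vertical_fov': 46.83431673641047, 'cx': 316.5228764289354, 'cy': 211.6012704262871, 'position': array([ 0.31476196, -0.01853035,  1.46004968]), 'rotation': array([[ 0.02430581, -0.98356706,  0.17889959],
       [-0.99949145, -0.02021345,  0.02466281],
       [-0.02064135, -0.17940806, -0.98355817]])}
```

View pics/scene0.png

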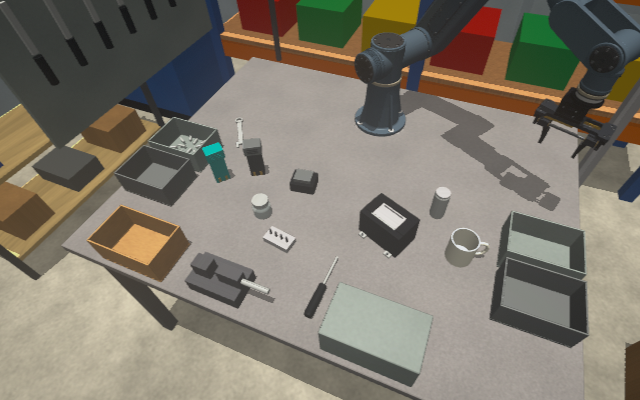

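View pics/top0.png

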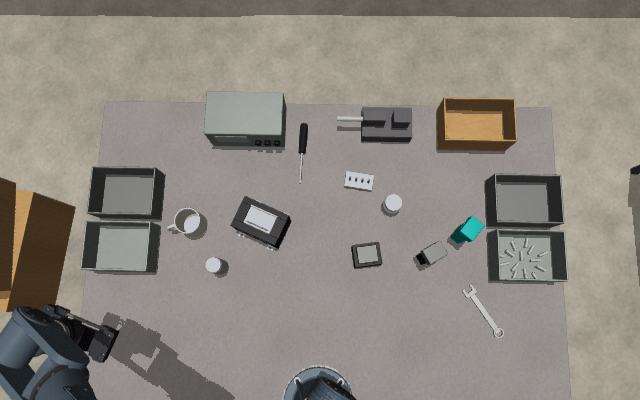

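Candidates for the pack: the grey-headed black stick at scene (254,155) / top (432,253); the turquoise stick at scene (215,160) / top (468,231), which is a decoy; and the low block pack at scene (304,181) / top (367,255), not wanted. I choose the grey-headed one and check it in a close crop.

```bash
cat > h.py <<'E'
import numpy as np,cv2
from rig import bot,vision
def cloud(n,d):
    c=vision.camera_info(n);f=200/np.tan(np.radians(c["vertical_fov"]/2))
    v,u=np.mgrid[0:400,0:640]
    P=np.stack([(u-c["cx"])/f*d,(v-c["cy"])/f*d,d],-1)
    return P@np.array(c["rotation"]).T+c["position"]
E
python3 - <<'E'
from h import *
a=np.load("pics/scene0.npy");b=np.load("pics/top0.npy")
def cr(p,u,v,w,h,s): return cv2.resize(p[v:v+h,u:u+w,::-1],None,fx=s,fy=s,interpolation=cv2.INTER_CUBIC)
A=np.hstack([cr(a,195,125,80,60,5),cr(b,400,205,80,60,5)])
B=np.hstack([cr(a,350,180,80,60,5),cr(b,222,185,80,60,5)])
cv2.imwrite("pics/crop0.png",np.vstack([A,B]))
for n in("top","scene"):
    d=np.load(f"pics/{n}0_d.npy");C=cloud(n,d)
    print(n,"table z",np.median(C[330:350,300:330,2]) if n=="top" else np.median(C[150:170,320:345,2]))
    R=[("pack",(0.2,0.6,-0.5,-0.2),0.1),("dock",(0.2,0.7,0,.35),0.085)]
    Z=C[...,2]
    u0,v0,u1,v1={"top":(405,235,455,275),"scene":(240,130,268,180)}[n]
    M=np.zeros(d.shape,bool);M[v0:v1,u0:u1]=1
    m=M&(Z>0.134)&(Z<0.155)
    P=C[m];print("head",len(P),np.median(P[:,2]),cv2.minAreaRect((P[:,:2]*1000).astype(np.float32)))
    u0,v0,u1,v1={"top":(225,190,300,250),"scene":(350,180,425,265)}[n]
    M[:]=0;M[v0:v1,u0:u1]=1
    m=M&(Z>0.092)&(Z<0.112);P=C[m];print("dock",len(P),np.median(P[:,2]),cv2.minAreaRect((P[:,:2]*1000).astype(np.float32)))
E
```

```text
top table z -0.00038489475467640144
head 347 0.14248804168686635 ((445.2249755859375, -323.8661193847656), (46.13102722167969, 61.178985595703125), 29.166868209838867)
dock 1601 0.09902625120504793 ((533.5455322265625, 186.44998168945312), (149.54541015625, 100.0167236328125), 67.16767120361328)
scene table z -0.00019936706020678985
head 195 0.14263618672072254 ((447.60711669921875, -323.67999267578125), (49.79911804199219, 57.496925354003906), 30.827465057373047)
dock 1449 0.09921739546352504 ((534.9442138671875, 186.11300659179688), (150.07164001464844, 102.72516632080078), 66.74223327636719)
```

View pics/crop0.png

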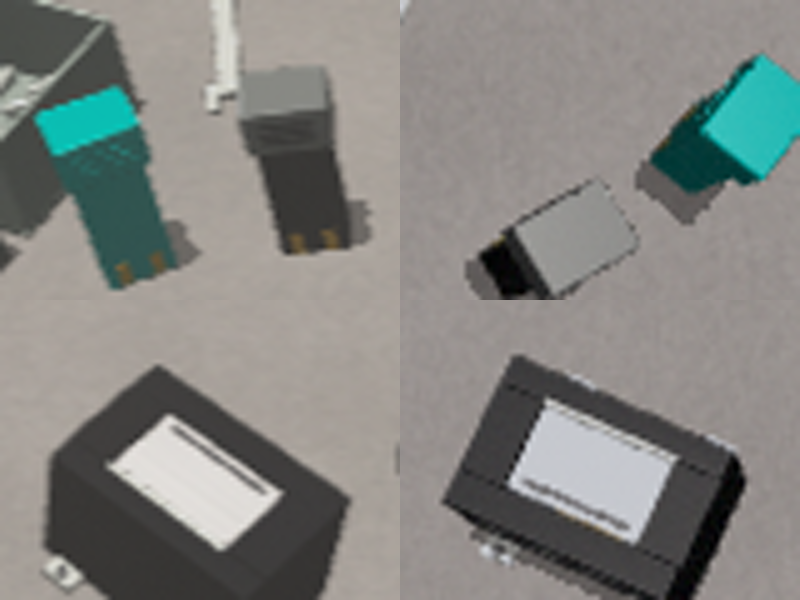

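```bash
python3 - <<'E'
from h import *
out=[]
cen=np.array([.5342,.1863]);a=np.radians(67);ey=np.array([np.cos(a),np.sin(a)]);ex=np.array([ey[1],-ey[0]])
print("ex",ex)
for n in("top","scene"):
    p=np.load(f"pics/{n}0.npy");d=np.load(f"pics/{n}0_d.npy");c=vision.camera_info(n);f=200/np.tan(np.radians(c["vertical_fov"]/2))
    s=3.5
    # rows: ex (−60..60 mm), cols: ey (−80..80)
    X,Y=np.meshgrid(np.arange(-60,60,1/s)/1000,np.arange(-80,80,1/s)/1000,indexing="ij")
    W=np.stack([cen[0]+X*ex[0]+Y*ey[0],cen[1]+X*ex[1]+Y*ey[1],0*X+.0995],-1)
    q=(W-c["position"])@np.array(c["rotation"])
    u=q[...,0]/q[...,2]*f+c["cx"];v=q[...,1]/q[...,2]*f+c["cy"]
    r=cv2.remap(p[:,:,::-1].copy(),u.astype(np.float32),v.astype(np.float32),cv2.INTER_CUBIC)
    out.append(r)
    g=cv2.cvtColor(r,cv2.COLOR_BGR2GRAY)
    print(n,[(round(-60+i/s),int(np.median(g[i,200:360]))) for i in range(0,g.shape[0],4)])
    print(n,"along",[(round(-80+i/s),int(np.median(g[190:230,i]))) for i in range(0,g.shape[1],10)])
    C=cloud(n,d); rel=(C[...,:2]-cen);lx=rel@ex*1000;ly=rel@ey*1000
    m=(abs(ly)<30)&(abs(lx)<60)&(C[...,2]>.05)
    for x in range(-55,56,3):
        k=m&(abs(lx-x)<1.5)
        if k.sum(): print(x,round(np.median(C[k][:,2])*1000,1),end="; ")
    print()
cv2.imwrite("pics/rect.png",np.vstack(out)[:,:])
print(out[0].shape)
E
```

```text
ex [ 0.92050485 -0.39073113]
top [(-60, 92), (-59, 94), (-58, 92), (-57, 79), (-55, 60), (-54, 43), (-53, 33), (-52, 31), (-51, 33), (-50, 43), (-49, 56), (-47, 66), (-46, 68), (-45, 66), (-44, 65), (-43, 65), (-42, 65), (-41, 65), (-39, 65), (-38, 65), (-37, 65), (-36, 64), (-35, 64), (-34, 63), (-33, 64), (-31, 64), (-30, 62), (-29, 63), (-28, 77), (-27, 109), (-26, 152), (-25, 185), (-23, 201), (-22, 193), (-21, 163), (-20, 133), (-19, 121), (-18, 128), (-17, 155), (-15, 184), (-14, 201), (-13, 203), (-12, 201), (-11, 200), (-10, 200), (-9, 200), (-7, 200), (-6, 200), (-5, 200), (-4, 200), (-3, 200), (-2, 200), (-1, 200), (1, 200), (2, 200), (3, 200), (4, 200), (5, 200), (6, 200), (7, 200), (9, 200), (10, 200), (11, 200), (12, 200), (13, 200), (14, 200), (15, 200), (17, 200), (18, 200), (19, 200), (20, 200), (21, 200), (22, 200), (23, 201), (25, 196), (26, 183), (27, 169), (28, 166), (29, 177), (30, 189), (31, 175), (33, 132), (34, 88), (35, 65), (36, 60), (37, 63), (38, 64), (39, 64), (41, 64), (42, 63), (43, 62), (44, 61), (45, 62), (46, 64), (47, 70), (49, 86), (50, 113), (51, 
[... 2470 characters left out ...]
), (-14, 221), (-11, 221), (-9, 221), (-6, 221), (-3, 221), (0, 221), (3, 221), (6, 221), (9, 221), (11, 221), (14, 221), (17, 221), (20, 221), (23, 221), (26, 220), (29, 220), (31, 220), (34, 220), (37, 220), (40, 222), (43, 210), (46, 110), (49, 60), (51, 61), (54, 62), (57, 61), (60, 62), (63, 61), (66, 61), (69, 61), (71, 61), (74, 57), (77, 53)]
-49 98.9; -46 100.1; -43 99.4; -40 100.0; -37 99.2; -34 100.4; -31 99.9; -28 98.7; -25 97.2; -22 98.4; -19 98.7; -16 97.4; -13 97.7; -10 98.1; -7 97.6; -4 98.5; -1 97.4; 2 97.8; 5 98.1; 8 97.3; 11 97.2; 14 97.9; 17 97.8; 20 97.7; 23 97.3; 26 99.2; 29 99.5; 32 101.2; 35 100.4; 38 99.7; 41 100.6; 44 100.0; 47 98.0; 50 76.1; 53 80.5; 
(420, 560, 3)
```

```bash
python3 -c "
import cv2;a=cv2.imread('pics/rect.png');h=a.shape[0]//2
import numpy as np
cv2.imwrite('pics/rect2.png',cv2.resize(np.hstack([a[:h],a[h:]]),(800,300)))"
```

```text
(no output)
```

View pics/rect2.png

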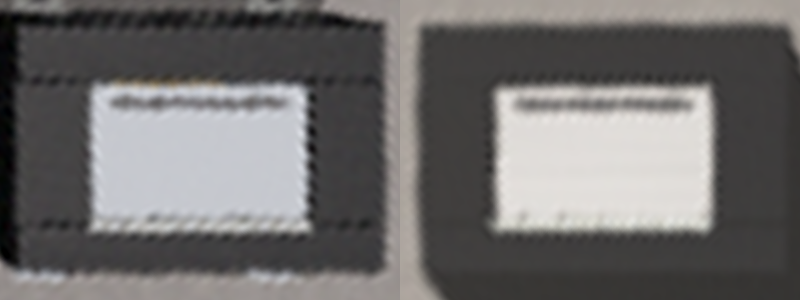

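```bash
python3 - <<'E'
from h import *
for n in("top","scene"):
    p=np.load(f"pics/{n}0.npy");d=np.load(f"pics/{n}0_d.npy");C=cloud(n,d)
    hsv=cv2.cvtColor(p,cv2.COLOR_RGB2HSV)
    t=(hsv[...,0]>80)&(hsv[...,0]<100)&(hsv[...,1]>150)&(C[...,2]>.13)
    P=C[t];print(len(P),P[:,2].max(),cv2.minAreaRect((P[:,:2]*1000).astype(np.float32)))
    u0,v0,u1,v1={"top":(405,235,455,275),"scene":(240,130,268,180)}[n]
    M=np.zeros(d.shape,bool);M[v0:v1,u0:u1]=1
    m=M&(C[...,2]>0.134)&(C[...,2]<0.155);print("pack box",cv2.boxPoints(cv2.minAreaRect((C[m][:,:2]*1000).astype(np.float32))).tolist())
    P=C[t][:,:2]-[.446,-.3238];a=np.radians(-60.5);e=np.array([np.cos(a),np.sin(a)]);f=np.array([-e[1],e[0]])
    print("decoy along pack y",np.percentile(P@e,[0,2,98,100])*1000,"across",np.percentile(P@f,[0,2,98,100])*1000)
E
```

```text
362 0.3950536875757693 ((358.85601806640625, 47.20086669921875), (92.42230987548828, 1074.6104736328125), 16.7548770904541)
pack box [[410.1761474609375, -308.3963317871094], [439.99200439453125, -361.8180847167969], [480.2738037109375, -339.3359069824219], [450.45794677734375, -285.9141540527344]]
decoy along pack y [-884.76350773 -865.60375755  155.43720303  160.79980091] across [-21.84005308 -17.64171491 208.57399519 270.45318321]
167 0.1461705220391203 ((519.022216796875, -429.9898681640625), (49.142574310302734, 56.87965393066406), 50.60990524291992)
pack box [[411.49322509765625, -311.753173828125], [440.957763671875, -361.1265869140625], [483.72100830078125, -335.6068115234375], [454.2564697265625, -286.2333984375]]
decoy along pack y [ 96.64500132 100.69260258 157.20655559 160.48264382] across [-20.36035414 -15.10406899  36.78900925  38.70035149]
```

```bash
cat >> h.py <<'E'
from scipy.spatial.transform import Rotation as Ro
def Rdown(yaw):  # tool y at yaw, z down
    a=np.radians(yaw);y=np.array([np.cos(a),np.sin(a),0]);z=np.array([0,0,-1.]);return np.stack([np.cross(y,z),y,z],1)
def plan(*targets):
    s=bot.read_state();p=np.array(s["position"]);R=np.array(s["tcp_rot"])
    print("t",round(s["time_s"],2),"p",np.round(p*1000,1),"yaw",round(np.degrees(np.arctan2(R[1,1],R[0,1])),2),"tilt",np.round(R[:2,2],4),"F",np.round(s["force"],2),"M",np.round(s["moment"],2),"op",round(s["opening"],3))
    for t,yaw in targets:
        print("dp",np.round(R.T@(np.array(t)-p)*1000,1),"turn",np.round(Ro.from_matrix(R.T@Rdown(yaw)).as_rotvec(degrees=True),2))
E
python3 -c "
from h import *
plan(((.5,.12,.30),-10),((.446,-.3238,.26),-60.5))"
```

```text
t 0.1 p [212.7 587.  232.7] yaw 70.07 tilt [-0.001  -0.0017] F [0.24 0.58 1.02] M [ 0.01  0.02 -0.02] op 1.001
dp [-429.3 -341.3  -66.8] turn [-1.100e-01  6.000e-02  8.007e+01]
dp [-529.8 -776.8  -26. ] turn [-8.0000e-02  1.1000e-01  1.3057e+02]
```

Call:
jog_arm(
  rows=[
    {"dp":[-429,-341,-67],"turn":[-0.1,0.1,80],"grip":1},
    {"dp":[-429,-341,-67],"turn":[-0.1,0.1,80],"grip":1},
    {"dp":[-429,-341,-67],"turn":[-0.1,0.1,80],"grip":1},
    {"dp":[-429,-341,-67],"turn":[-0.1,0.1,80],"grip":1},
    {"dp":[-429,-341,-67],"turn":[-0.1,0.1,80],"grip":1},
    {"dp":[-429,-341,-67],"turn":[-0.1,0.1,80],"grip":1},
    {"dp":[-429,-341,-67],"turn":[-0.1,0.1,80],"grip":1},
    {"dp":[-429,-341,-67],"turn":[-0.1,0.1,80],"grip":1},
    {"dp":[-429,-341,-67],"turn":[-0.1,0.1,80],"grip":1},
    {"dp":[-429,-341,-67],"turn":[-0.1,0.1,80],"grip":1},
  ],
)

```text
time_s: 1.1
position: [0.4734, 0.1629, 0.2943]
tcp_rot: [[0.176, 0.984, 0.0], [0.984, -0.176, 0.002], [0.002, -0.0, -1.0]]
force: [0.1, 0.8, -0.8]
opening: 0.998
```

```bash
python3 -c "
from h import *
plan(((.446,-.3238,.24),-60.5))"
```

```text
t 1.1 p [473.4 162.9 294.3] yaw -10.15 tilt [0.0001 0.0024] F [ 0.12  0.81 -0.81] M [-0.03 -0.01  0.  ] op 0.998
dp [-484.1   58.8   53.1] turn [-0.08 -0.12 50.35]
```

Call:
jog_arm(
  rows=[
    {"dp":[-484,59,53],"turn":[0,0,50.4],"grip":1},
    {"dp":[-484,59,53],"turn":[0,0,50.4],"grip":1},
    {"dp":[-484,59,53],"turn":[0,0,50.4],"grip":1},
    {"dp":[-484,59,53],"turn":[0,0,50.4],"grip":1},
    {"dp":[-484,59,53],"turn":[0,0,50.4],"grip":1},
    {"dp":[-484,59,53],"turn":[0,0,50.4],"grip":1},
    {"dp":[-484,59,53],"turn":[0,0,50.4],"grip":1},
    {"dp":[-484,59,53],"turn":[0,0,50.4],"grip":1},
    {"dp":[-484,59,53],"turn":[0,0,50.4],"grip":1},
    {"dp":[-484,59,53],"turn":[0,0,50.4],"grip":1},
  ],
)

```text
time_s: 2.1
position: [0.447, -0.3248, 0.2395]
tcp_rot: [[0.87, 0.494, 0.0], [0.494, -0.87, 0.002], [0.001, -0.002, -1.0]]
force: [-0.2, -0.4, 0.8]
opening: 1.001
```

Call:
jog_arm(
  rows=[
    {"dp":[0,0,0],"turn":[0,0,0],"grip":1},
    {"dp":[0,0,0],"turn":[0,0,0],"grip":1},
    {"dp":[0,0,0],"turn":[0,0,0],"grip":1},
  ],
)

```text
time_s: 2.4
position: [0.4473, -0.3206, 0.2398]
tcp_rot: [[0.869, 0.496, -0.0], [0.496, -0.869, 0.004], [0.002, -0.004, -1.0]]
force: [0.6, -0.5, 0.1]
opening: 0.997
```

```bash
python3 -c "
from h import *
plan(((.446,-.3238,.118),-60.5))"
```

```text
t 2.4 p [ 447.3 -320.6  239.8] yaw -60.3 tilt [-0.0005  0.0038] F [ 0.55 -0.51  0.11] M [-0.06  0.09  0.07] op 0.997
dp [ -2.9   2.6 121.8] turn [-0.2  -0.09  0.2 ]
```

Call:
jog_arm(
  rows=[
    {"dp":[-3,2.6,30],"turn":[-0.2,-0.1,0.2],"grip":1},
    {"dp":[-3,2.6,60],"turn":[-0.2,-0.1,0.2],"grip":1},
    {"dp":[-3,2.6,90],"turn":[-0.2,-0.1,0.2],"grip":1},
    {"dp":[-3,2.6,110],"turn":[-0.2,-0.1,0.2],"grip":1},
    {"dp":[-3,2.6,121],"turn":[-0.2,-0.1,0.2],"grip":1},
    {"dp":[-3,2.6,121],"turn":[-0.2,-0.1,0.2],"grip":1},
    {"dp":[-3,2.6,121],"turn":[-0.2,-0.1,0.2],"grip":1},
  ],
)

```text
time_s: 3.1
position: [0.4471, -0.3252, 0.1199]
tcp_rot: [[0.87, 0.493, 0.002], [0.493, -0.87, -0.003], [0.0, 0.003, -1.0]]
force: [1.2, -0.5, 0.6]
opening: 0.998
```

```bash
python3 -c "
from h import *
plan(((.446,-.3238,.118),-60.5))
for n in ('scene','top'):
    p,d=vision.capture(n);cv2.imwrite(f'pics/g1{n}.png',cv2.resize(p[100:210,180:340,::-1] if n=='scene' else p[190:300,360:520,::-1],None,fx=5,fy=5))
"
```

```text
t 3.1 p [ 447.1 -325.2  119.9] yaw -60.47 tilt [ 0.0016 -0.0025] F [ 1.18 -0.52  0.57] M [-0.1   0.12 -0.01] op 0.998
dp [-0.2 -1.7  1.9] turn [ 0.17 -0.01  0.03]
```

View pics/g1scene.png

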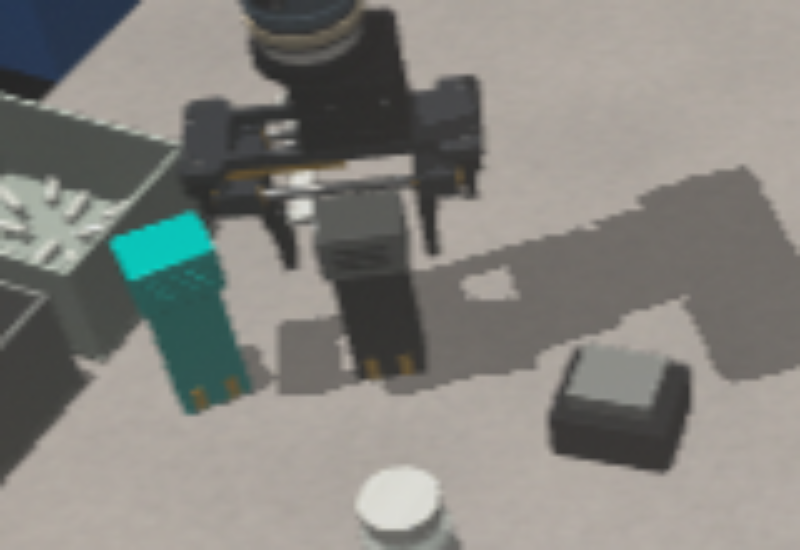

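The picture shows the fingers straddling the grey head (crop about (285,240) and (430,220)), with the decoy clear at (160,240). Closing.

Call:
jog_arm(
  rows=[
    {"dp":[0,-1,1],"turn":[0.1,0,0],"grip":0.6},
    {"dp":[0,-1,1],"turn":[0.1,0,0],"grip":0.5},
    {"dp":[0,-1,1],"turn":[0.1,0,0],"grip":0.4},
    {"dp":[0,-1,1],"turn":[0.1,0,0],"grip":0.4},
    {"dp":[0,-1,1],"turn":[0.1,0,0],"grip":0.4},
    {"dp":[0,-1,1],"turn":[0.1,0,0],"grip":0.4},
  ],
)

```text
time_s: 3.8
position: [0.4458, -0.3245, 0.1183]
tcp_rot: [[0.871, 0.492, -0.0], [0.492, -0.871, 0.0], [-0.0, -0.0, -1.0]]
force: [-0.2, 1.8, 2.5]
opening: 0.687
```

```bash
python3 -c "
from h import *
plan(((.446,-.3238,.30),-60.5))
"
```

```text
t 3.8 p [ 445.8 -324.5  118.3] yaw -60.53 tilt [-0.0002  0.0001] F [-0.22  1.81  2.46] M [-0.04  0.21  0.01] op 0.687
dp [   0.5   -0.5 -181.7] turn [-0.01  0.01 -0.03]
```

Call:
jog_arm(
  rows=[
    {"dp":[0,0,-30],"turn":[0,0,0],"grip":0.4},
    {"dp":[0,0,-70],"turn":[0,0,0],"grip":0.4},
    {"dp":[0,0,-110],"turn":[0,0,0],"grip":0.4},
    {"dp":[0,0,-150],"turn":[0,0,0],"grip":0.4},
    {"dp":[0,0,-182],"turn":[0,0,0],"grip":0.4},
    {"dp":[0,0,-182],"turn":[0,0,0],"grip":0.4},
  ],
)

```text
time_s: 4.4
position: [0.4478, -0.3265, 0.3043]
tcp_rot: [[0.871, 0.492, 0.007], [0.492, -0.871, -0.008], [0.002, 0.01, -1.0]]
force: [1.5, -0.2, -3.7]
opening: 0.687
```

```bash
python3 - <<'E'
from h import *
plan(((.48,-.05,.29),-85),((.5305,.188,.288),-113.05))
p=np.load("pics/top0.npy");c=vision.camera_info("top");f=200/np.tan(np.radians(c["vertical_fov"]/2))
hsv=cv2.cvtColor(p,cv2.COLOR_RGB2HSV);sub=np.zeros(hsv.shape[:2],bool);sub[185:250,222:300]=1
m=sub&(hsv[...,0]>8)&(hsv[...,0]<30)&(hsv[...,1]>70)
O=np.array([.5296,.1883]);ex=np.array([.9205,-.3907]);ey=np.array([.3907,.9205])
for v,u in np.argwhere(m):
    r=np.array(c["rotation"])@np.array([(u-c["cx"])/f,(v-c["cy"])/f,1])
    o=[]
    for z in(.098,.042,.02):
        P=np.array(c["position"])+r*(z-c["position"][2])/r[2];o+= [round(float((P[:2]-O)@ex)*1000,1),round(float((P[:2]-O)@ey)*1000,1)]
    print(u,v,p[v,u],o)
E
```

```text
t 4.4 p [ 447.8 -326.5  304.3] yaw -60.52 tilt [ 0.0068 -0.0076] F [ 1.45 -0.2  -3.74] M [-0.12 -0.01 -0.03] op 0.687
dp [ 164.  -225.    12.4] turn [ 0.54 -0.24 24.48]
dp [ 325.1 -407.3   12.9] turn [ 0.47 -0.38 52.53]
289 222 [9 8 3] [35.3, -84.0, 41.5, -76.2, 44.0, -73.2]
259 230 [68 61 49] [-23.4, -12.5, -19.6, -1.7, -18.1, 2.5]
282 234 [7 5 4] [-6.1, -80.3, -1.5, -72.3, 0.3, -69.2]
283 236 [6 5 4] [-10.3, -85.6, -5.9, -77.8, -4.2, -74.8]
```

```bash
python3 - <<'E'
from h import *
p=np.load("pics/top0.npy").astype(int);c=vision.camera_info("top");f=200/np.tan(np.radians(c["vertical_fov"]/2))
O=np.array([.5296,.1883]);ex=np.array([.9205,-.3907]);ey=np.array([.3907,.9205])
for v in range(212,245):
  for u in range(228,290):
    r=np.array(c["rotation"])@np.array([(u-c["cx"])/f,(v-c["cy"])/f,1])
    P=np.array(c["position"])+r*(.098-c["position"][2])/r[2];x=float((P[:2]-O)@ex)*1000;y=float((P[:2]-O)@ey)*1000
    k=p[v,u,0]-p[v,u,2]
    if -26<x<-18 and abs(y)<46 and k>4:print(u,v,p[v,u],round(x,1),round(y,1), "at floor y",round(y+15,1))
E
```

```text
253 226 [185 183 179] -19.9 9.2 at floor y 24.2
253 227 [85 80 73] -22.6 7.9 at floor y 22.9
254 227 [138 128 114] -21.4 5.1 at floor y 20.1
255 227 [185 182 179] -20.2 2.4 at floor y 17.4
254 228 [73 69 66] -24.1 3.8 at floor y 18.8
255 228 [88 83 73] -22.9 1.1 at floor y 16.1
256 228 [137 127 113] -21.7 -1.7 at floor y 13.3
257 228 [162 158 152] -20.4 -4.4 at floor y 10.6
256 229 [73 71 66] -24.4 -3.0 at floor y 12.0
257 229 [71 67 60] -23.2 -5.7 at floor y 9.3
258 229 [113 102  90] -21.9 -8.4 at floor y 6.6
259 229 [148 138 122] -20.7 -11.2 at floor y 3.8
258 230 [72 68 66] -24.6 -9.7 at floor y 5.3
259 230 [68 61 49] -23.4 -12.5 at floor y 2.5
260 230 [93 85 72] -22.2 -15.2 at floor y -0.2
261 230 [147 136 114] -21.0 -17.9 at floor y -2.9
262 230 [185 182 178] -19.7 -20.7 at floor y -5.7
261 231 [71 64 56] -23.7 -19.2 at floor y -4.2
262 231 [89 83 71] -22.5 -22.0 at floor y -7.0
263 231 [152 141 125] -21.2 -24.7 at floor y -9.7
264 231 [185 183 179] -20.0 -27.4 at floor y -12.4
263 232 [73 69 63] -23.9 -26.0 at floor y -11.0
264 232 [86 80 71] -22.7 -28.7 at floor y -13.7
265 232 [138 129 114] -21.5 -31.4 at floor y -16.4
266 232 [184 182 178] -20.3 -34.2 at floor y -19.2
265 233 [72 69 62] -24.2 -32.7 at floor y -17.7
```

Call:
jog_arm(
  rows=[
    {"dp":[36,-45,2],"turn":[0.5,-0.3,7],"grip":0.4},
    {"dp":[72,-92,5],"turn":[0.5,-0.3,14],"grip":0.4},
    {"dp":[105,-138,8],"turn":[0.5,-0.3,20],"grip":0.4},
    {"dp":[138,-183,11],"turn":[0.5,-0.3,26],"grip":0.4},
    {"dp":[172,-225,13],"turn":[0.5,-0.3,32],"grip":0.4},
    {"dp":[206,-265,13],"turn":[0.5,-0.3,38],"grip":0.4},
    {"dp":[240,-305,13],"turn":[0.5,-0.3,44],"grip":0.4},
    {"dp":[275,-345,13],"turn":[0.5,-0.3,49],"grip":0.4},
    {"dp":[305,-382,13],"turn":[0.5,-0.4,52],"grip":0.4},
    {"dp":[325,-407,13],"turn":[0.5,-0.4,52.5],"grip":0.4},
  ],
)

```text
time_s: 5.4
position: [0.5236, 0.1705, 0.2842]
tcp_rot: [[0.92, -0.392, -0.012], [-0.392, -0.92, 0.007], [-0.014, -0.002, -1.0]]
force: [1.1, -0.7, -4.5]
opening: 0.687
```

Call:
jog_arm(
  rows=[
    {"dp":[0,0,0],"turn":[0,0,0],"grip":0.4},
    {"dp":[0,0,0],"turn":[0,0,0],"grip":0.4},
    {"dp":[0,0,0],"turn":[0,0,0],"grip":0.4},
    {"dp":[0,0,0],"turn":[0,0,0],"grip":0.4},
  ],
)

```text
time_s: 5.8
position: [0.5244, 0.1673, 0.2861]
tcp_rot: [[0.919, -0.393, -0.009], [-0.393, -0.92, 0.007], [-0.012, -0.003, -1.0]]
force: [0.3, -0.5, -4.2]
opening: 0.688
```

```bash
python3 - <<'E'
from h import *
plan(((.5305,.188,.248),-113.05))
for n in("scene","top"):
    p,d=vision.capture(n);np.save(f"pics/{n}1.npy",p);np.save(f"pics/{n}1_d.npy",d)
    u,v=(320,130) if n=="scene" else (190,150)
    cv2.imwrite(f"pics/h1{n}.png",cv2.resize(p[v:v+120,u:u+150,::-1],None,fx=4,fy=4))
E
cd pics; python3 -c "
import cv2,numpy as np
cv2.imwrite('h1.png',cv2.resize(np.hstack([cv2.imread('h1scene.png'),cv2.imread('h1top.png')]),(800,320)))"
```

```text
t 5.8 p [524.4 167.3 286.1] yaw -113.14 tilt [-0.0094  0.0073] F [ 0.31 -0.54 -4.15] M [-0.06  0.08 -0.  ] op 0.688
dp [ -2.1 -21.3  38.1] turn [-0.17  0.66 -0.09]
```

View pics/h1.png

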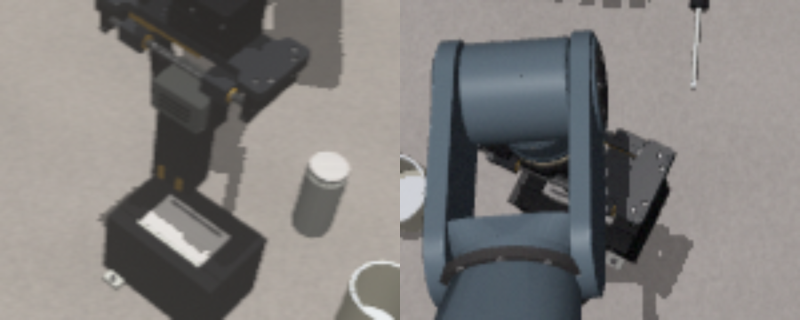

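```bash
python3 - <<'E'
from h import *
plan(((.5291,.182,.242),-113.05))
E
```

```text
t 5.9 p [524.9 167.3 286.7] yaw -113.16 tilt [-0.008   0.0076] F [ 0.72 -0.38 -3.54] M [-0.07  0.2  -0.01] op 0.692
dp [ -1.5 -15.   44.8] turn [-0.22  0.59 -0.11]
```

Call:
jog_arm(
  rows=[
    {"dp":[-0.7,-8,20],"turn":[-0.2,0.6,-0.1],"grip":0.4},
    {"dp":[-1.5,-15,38],"turn":[-0.2,0.6,-0.1],"grip":0.4},
    {"dp":[-1.5,-15,45],"turn":[-0.2,0.6,-0.1],"grip":0.4},
    {"dp":[-1.5,-15,45],"turn":[-0.2,0.6,-0.1],"grip":0.4},
    {"dp":[-1.5,-15,45],"turn":[-0.2,0.6,-0.1],"grip":0.4},
  ],
)

```text
time_s: 6.4
position: [0.5297, 0.1828, 0.2427]
tcp_rot: [[0.921, -0.39, 0.002], [-0.39, -0.921, 0.0], [0.002, -0.001, -1.0]]
force: [0.7, -0.0, -4.3]
opening: 0.687
```

```bash
python3 - <<'E'
from h import *
plan(((.5291,.182,.242),-113.05))
p,d=vision.capture("scene");np.save("pics/s2.npy",p);np.save("pics/s2d.npy",d)
cv2.imwrite("pics/s2.png",cv2.resize(p[140:260,340:460,::-1],None,fx=5,fy=5))
E
```

```text
t 6.4 p [529.7 182.8 242.7] yaw -112.97 tilt [0.0019 0.0004] F [ 0.68 -0.04 -4.31] M [-0.01  0.16  0.01] op 0.687
dp [-0.2  1.   0.7] turn [-0.07 -0.09  0.08]
```

View pics/s2.png

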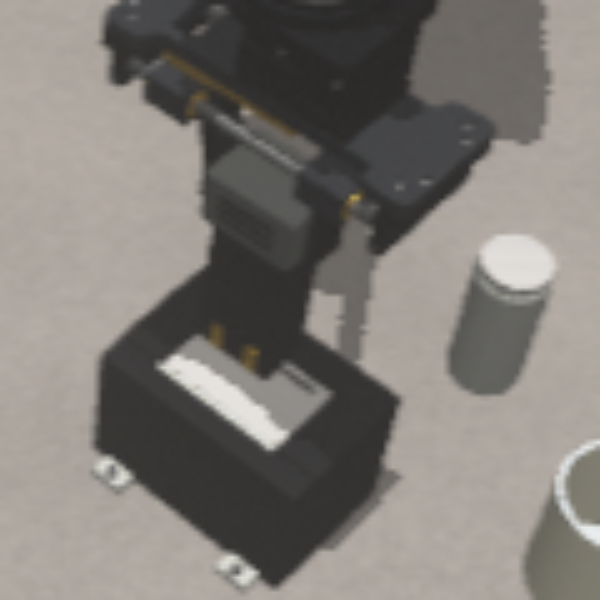

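The stem stands over the flap, foot edge at crop (215–265,350–370), pins facing the camera. I'll measure where the stem's face lies in the dock frame.

```bash
python3 - <<'E'
from h import *
O=np.array([.5296,.1883]);ex=np.array([.9205,-.3907]);ey=np.array([.3907,.9205])
d=np.load("pics/s2d.npy");C=cloud("scene",d);X=(C[...,:2]-O)@ex*1000;Y=(C[...,:2]-O)@ey*1000;Z=C[...,2]*1000
m=np.zeros(d.shape,bool);m[180:216,375:402]=1
for z0 in range(125,226,10):
    k=m&(abs(Z-z0)<5)&(X>5)&(X<40)&(abs(Y)<45)
    if k.sum()>5:print(z0,k.sum(),"x",np.round(np.percentile(X[k],[10,50,90]),1),"y",np.round(np.percentile(Y[k],[0,5,50,95,100]),1))
E
```

```text
125 15 x [12.  18.5 19.6] y [-29.1 -26.    0.7  19.5  19.8]
135 37 x [17.4 19.1 20.2] y [-27.1 -24.8  -2.   19.5  20.3]
145 37 x [14.5 19.1 20.5] y [-27.6 -24.5   2.6  20.   21.1]
155 40 x [15.6 18.8 20.1] y [-27.8 -25.    0.2  19.8  20.5]
165 38 x [16.8 19.2 20.7] y [-28.3 -27.   -0.5  20.1  20.7]
175 41 x [16.9 19.4 20.6] y [-27.6 -26.1  -0.5  19.8  20.2]
185 43 x [11.9 19.3 20.6] y [-27.8 -25.2   0.9  19.4  20.7]
195 42 x [13.8 18.7 21. ] y [-29.5 -26.2  -1.1  19.7  20.3]
205 42 x [16.5 19.2 20.2] y [-29.2 -25.6   0.1  19.7  20.2]
215 43 x [13.5 19.5 20.4] y [-29.2 -26.9  -2.   20.1  20.5]
225 15 x [18.2 20.3 23.2] y [-16.3 -13.2   2.4  19.   19.5]
```

Call:
jog_arm(
  rows=[
    {"dp":[0.5,0,10],"turn":[0,-0.1,0.1],"grip":0.4},
    {"dp":[0.5,0,20],"turn":[0,-0.1,0.1],"grip":0.4},
    {"dp":[0.5,0,26],"turn":[0,-0.1,0.1],"grip":0.4},
    {"dp":[0.5,0,30],"turn":[0,-0.1,0.1],"grip":0.4},
    {"dp":[0.5,0,34],"turn":[0,-0.1,0.1],"grip":0.4},
    {"dp":[0.5,0,38],"turn":[0,-0.1,0.1],"grip":0.4},
  ],
)

```text
time_s: 7.05
position: [0.5302, 0.1832, 0.2053]
tcp_rot: [[0.92, -0.391, 0.001], [-0.391, -0.92, 0.001], [0.0, -0.001, -1.0]]
force: [-1.6, 0.9, 6.0]
opening: 0.689
```

```bash
python3 -c "
from h import *
plan(((.5296,.182,.17),-113.05))"
```

```text
t 7.05 p [530.2 183.2 205.3] yaw -113.03 tilt [0.001  0.0011] F [-1.58  0.86  6.03] M [-0.07  0.8  -0.06] op 0.689
dp [-0.1  1.4 35.3] turn [-0.08 -0.03  0.02]
```

Call:
jog_arm(
  rows=[
    {"dp":[0,0,5],"turn":[0,0,0],"grip":0.4},
    {"dp":[0,0,10],"turn":[0,0,0],"grip":0.4},
    {"dp":[0,0,15],"turn":[0,0,0],"grip":0.4},
    {"dp":[0,0,20],"turn":[0,0,0],"grip":0.4},
    {"dp":[0,0,25],"turn":[0,0,0],"grip":0.4},
    {"dp":[0,0,30],"turn":[0,0,0],"grip":0.4},
    {"dp":[0,0,34],"turn":[0,0,0],"grip":0.4},
  ],
)

```text
time_s: 7.75
position: [0.529, 0.1833, 0.1691]
tcp_rot: [[0.92, -0.391, -0.002], [-0.391, -0.92, 0.001], [-0.003, -0.0, -1.0]]
force: [-3.0, 1.9, 1.0]
opening: 0.684
```

```bash
python3 -c "
from h import *
plan(((.5301,.183,.166),-113.05))"
```

```text
t 7.75 p [529.  183.3 169.1] yaw -113.03 tilt [-0.0025  0.0011] F [-3.    1.86  0.96] M [ 0.39  1.02 -0.05] op 0.684
dp [ 1.1 -0.2  3.1] turn [-0.    0.16  0.02]
```

Call:
jog_arm(
  rows=[
    {"dp":[1,0,2],"turn":[0,0.1,0],"grip":0.4},
    {"dp":[1,0,4],"turn":[0,0.1,0],"grip":0.4},
    {"dp":[1,0,5],"turn":[0,0.1,0],"grip":0.4},
    {"dp":[1,0,6],"turn":[0,0.1,0],"grip":0.4},
    {"dp":[1,0,7],"turn":[0,0.1,0],"grip":0.4},
  ],
)

```text
time_s: 8.25
position: [0.5305, 0.1829, 0.1631]
tcp_rot: [[0.92, -0.391, 0.001], [-0.391, -0.92, 0.0], [0.001, -0.001, -1.0]]
force: [-3.4, 1.2, -2.5]
opening: 0.684
```

Call:
jog_arm(
  rows=[
    {"dp":[0,0,0.7],"turn":[0,0,0],"grip":0.4},
    {"dp":[0,0,1.4],"turn":[0,0,0],"grip":0.4},
  ],
)

```text
time_s: 8.45
position: [0.5305, 0.1829, 0.1617]
tcp_rot: [[0.92, -0.391, 0.001], [-0.391, -0.92, 0.001], [0.001, -0.001, -1.0]]
force: [-3.1, 1.7, -1.7]
opening: 0.688
```

Call:
jog_arm(
  rows=[
    {"dp":[0,0,0.7],"turn":[0,0,0],"grip":0.4},
    {"dp":[0,0,1.4],"turn":[0,0,0],"grip":0.4},
  ],
)

```text
time_s: 8.65
position: [0.5307, 0.183, 0.1608]
tcp_rot: [[0.92, -0.391, 0.001], [-0.391, -0.92, 0.001], [0.001, -0.001, -1.0]]
force: [-3.3, 1.0, 4.3]
opening: 0.685
```

Call:
jog_arm(
  rows=[
    {"dp":[0,-0.7,0.2],"turn":[0,0,0],"grip":0.4},
    {"dp":[0,-1.4,0.2],"turn":[0,0,0],"grip":0.4},
    {"dp":[0,-2,0.2],"turn":[0,0,0],"grip":0.4},
  ],
)

```text
time_s: 8.95
position: [0.531, 0.1836, 0.1606]
tcp_rot: [[0.921, -0.39, 0.0], [-0.39, -0.921, -0.002], [0.001, 0.002, -1.0]]
force: [-4.4, -3.4, 5.9]
opening: 0.687
```

Call:
jog_arm(
  rows=[
    {"dp":[0,-0.7,0],"turn":[0,0,0],"grip":0.4},
    {"dp":[0,-1.4,0],"turn":[0,0,0],"grip":0.4},
    {"dp":[0,-2,0],"turn":[0,0,0],"grip":0.4},
  ],
)

```text
time_s: 9.25
position: [0.5312, 0.1843, 0.1604]
tcp_rot: [[0.921, -0.389, -0.002], [-0.389, -0.921, -0.005], [0.0, 0.005, -1.0]]
force: [-5.3, -5.8, 7.2]
opening: 0.687
```

Call:
jog_arm(
  rows=[
    {"dp":[0,-0.7,0],"turn":[0,0,0],"grip":0.4},
    {"dp":[0,-1.4,0],"turn":[0,0,0],"grip":0.4},
    {"dp":[0,-2,0],"turn":[0,0,0],"grip":0.4},
  ],
)

```text
time_s: 9.55
position: [0.5317, 0.1857, 0.1604]
tcp_rot: [[0.921, -0.389, -0.002], [-0.389, -0.921, -0.006], [0.0, 0.006, -1.0]]
force: [-5.2, -6.9, 5.8]
opening: 0.686
```

Call:
jog_arm(
  rows=[
    {"dp":[0,-0.7,0],"turn":[0,0,0],"grip":0.4},
    {"dp":[0,-1.4,0],"turn":[0,0,0],"grip":0.4},
    {"dp":[0,-2,0],"turn":[0,0,0],"grip":0.4},
  ],
)

```text
time_s: 9.85
position: [0.5327, 0.1879, 0.1602]
tcp_rot: [[0.921, -0.389, -0.002], [-0.389, -0.921, -0.005], [0.0, 0.005, -1.0]]
force: [-4.3, -5.2, 3.4]
opening: 0.688
```

```bash
python3 -c "
from h import *
plan(((.5301,.183,.166),-113.05))"
```

```text
t 9.85 p [532.7 187.9 160.2] yaw -112.92 tilt [-0.0017 -0.0047] F [-4.26 -5.19  3.42] M [-1.66  1.47 -0.02] op 0.688
dp [-0.5  5.6 -5.8] turn [ 0.29 -0.02  0.13]
```

Call:
jog_arm(
  rows=[
    {"dp":[0,-0.7,0.3],"turn":[0,0,0],"grip":0.4},
    {"dp":[0,-1.4,0.4],"turn":[0,0,0],"grip":0.4},
    {"dp":[0,-2,0.4],"turn":[0,0,0],"grip":0.4},
  ],
)

```text
time_s: 10.15
position: [0.5339, 0.191, 0.159]
tcp_rot: [[0.921, -0.39, -0.001], [-0.39, -0.921, -0.002], [-0.0, 0.002, -1.0]]
force: [-3.3, -5.4, -2.2]
opening: 0.687
```

Call:
jog_arm(
  rows=[
    {"dp":[0,-0.7,0],"turn":[0,0,0],"grip":0.4},
    {"dp":[0,-1.4,0],"turn":[0,0,0],"grip":0.4},
    {"dp":[0,-2,0],"turn":[0,0,0],"grip":0.4},
  ],
)

```text
time_s: 10.45
position: [0.534, 0.1916, 0.159]
tcp_rot: [[0.921, -0.389, -0.003], [-0.389, -0.921, -0.005], [-0.001, 0.006, -1.0]]
force: [-4.5, -8.6, -0.0]
opening: 0.686
```

Call:
jog_arm(
  rows=[
    {"dp":[0,-0.7,0],"turn":[0,0,0],"grip":0.4},
    {"dp":[0,-1.4,0],"turn":[0,0,0],"grip":0.4},
    {"dp":[0,-2,0],"turn":[0,0,0],"grip":0.4},
  ],
)

```text
time_s: 10.75
position: [0.5343, 0.1923, 0.1591]
tcp_rot: [[0.921, -0.388, -0.004], [-0.388, -0.921, -0.008], [-0.001, 0.009, -1.0]]
force: [-4.7, -10.5, 1.7]
opening: 0.684
```

Call:
jog_arm(
  rows=[
    {"dp":[0,1.5,0.5],"turn":[0,0,0],"grip":0.4},
    {"dp":[0,3,1],"turn":[0,0,0],"grip":0.4},
    {"dp":[0,3.5,1.5],"turn":[0,0,0],"grip":0.4},
    {"dp":[0,3.5,2],"turn":[0,0,0],"grip":0.4},
  ],
)

```text
time_s: 11.15
position: [0.5346, 0.1912, 0.1586]
tcp_rot: [[0.921, -0.39, 0.0], [-0.39, -0.921, -0.002], [0.001, 0.002, -1.0]]
force: [-3.9, -6.3, 7.7]
opening: 0.686
```

```bash
python3 -c "
from h import *
plan(((.5301,.183,.166),-113.05))"
```

```text
t 11.15 p [534.6 191.2 158.6] yaw -112.96 tilt [ 0.0005 -0.0025] F [-3.93 -6.27  7.66] M [-1.63  1.5   0.05] op 0.686
dp [-0.9  9.3 -7.4] turn [ 0.12 -0.08  0.09]
```

Call:
jog_arm(
  rows=[
    {"dp":[0,1,0],"turn":[0,0,0],"grip":0.4},
    {"dp":[0,2,0],"turn":[0,0,0],"grip":0.4},
  ],
)

```text
time_s: 11.35
position: [0.5345, 0.1906, 0.1585]
tcp_rot: [[0.92, -0.391, 0.002], [-0.391, -0.92, 0.001], [0.002, -0.001, -1.0]]
force: [-3.9, -1.8, 4.0]
opening: 0.685
```

```bash
cat >> h.py <<'E'
def st():
    s=bot.read_state();p=np.array(s["position"]);R=np.array(s["tcp_rot"]);F=np.array(s["force"]);M=np.array(s["moment"])
    O=np.array([.5296,.1883]);ex=np.array([.9205,-.3907]);ey=np.array([.3907,.9205])
    r=p[:2]-O
    print("t %.2f dock x %.1f y %.1f z %.1f | F x %.1f y %.1f z %.1f | M x %.2f y %.2f z %.2f | tilt x %.4f y %.4f yaw %.2f"%(s["time_s"],r@ex*1000,r@ey*1000,p[2]*1000,F[:2]@ex,F[:2]@ey,F[2],M[:2]@ex,M[:2]@ey,M[2],R[:2,2]@ex,R[:2,2]@ey,np.degrees(np.arctan2(R[1,1],R[0,1]))))
E
python3 -c "
from h import *
st()"
```

```text
t 11.35 dock x 3.6 y 4.1 z 158.5 | F x -2.9 y -3.1 z 4.0 | M x -0.87 y 0.88 z 0.05 | tilt x 0.0020 y 0.0014 yaw -113.02
```

Call:
jog_arm(
  rows=[
    {"dp":[-0.4,0.7,0.3],"turn":[0,0,0],"grip":0.4},
    {"dp":[-0.7,1.4,0.6],"turn":[0,0,0],"grip":0.4},
  ],
)

```text
time_s: 11.55
position: [0.5346, 0.1903, 0.1584]
tcp_rot: [[0.92, -0.391, 0.006], [-0.391, -0.92, 0.002], [0.005, -0.004, -1.0]]
force: [-2.7, -0.6, 5.9]
opening: 0.691
```

```bash
python3 -c "
from h import *
st()"
```

```text
t 11.55 dock x 3.8 y 3.8 z 158.4 | F x -2.2 y -1.6 z 5.9 | M x -0.57 y 0.77 z 0.05 | tilt x 0.0046 y 0.0040 yaw -113.04
```

```bash
python3 - <<'E'
from h import *
O=np.array([.5296,.1883]);ex=np.array([.9205,-.3907]);ey=np.array([.3907,.9205])
p,d=vision.capture("scene");np.save("pics/s3.npy",p)
cv2.imwrite("pics/s3.png",cv2.resize(p[140:260,340:460,::-1],None,fx=5,fy=5))
C=cloud("scene",d);X=(C[...,:2]-O)@ex*1000;Y=(C[...,:2]-O)@ey*1000;Z=C[...,2]*1000
m=np.zeros(d.shape,bool);m[170:240,360:420]=1
for z0 in range(93,190,8):
    k=m&(abs(Z-z0)<4)&(X>5)&(X<40)&(abs(Y)<45)
    if k.sum()>5:print(z0,k.sum(),"x",np.round(np.percentile(X[k],[10,50,90]),1),"y",np.round(np.percentile(Y[k],[0,5,50,95,100]),1))
E
```

```text
93 36 x [10.9 15.7 18. ] y [-44.8 -44.3  -1.6  28.4  29. ]
101 92 x [15.  35.3 39. ] y [-44.8 -42.8   2.2  42.1  44.7]
109 18 x [11.1 17.  18.1] y [-21.9 -20.6   3.8  27.7  27.9]
117 28 x [14.6 17.8 19. ] y [-17.2 -12.6  10.3  28.1  28.3]
125 25 x [15.5 18.  19.1] y [-18.8 -17.1   8.2  27.1  27.2]
133 19 x [16.3 19.1 20.3] y [-18.9 -15.5  11.1  28.1  28.3]
149 31 x [14.  25.3 26.8] y [-35.3 -31.2  14.5  39.3  41.3]
157 39 x [14.4 26.9 27.8] y [-36.8 -26.9  11.9  41.7  42.5]
165 47 x [14.5 27.5 29.2] y [-32.7 -21.5  14.7  41.3  42.7]
173 46 x [13.7 27.3 29.3] y [-38.7 -33.8  13.1  42.3  43.7]
181 158 x [ 9.6 18.8 27.9] y [-36.7 -24.5   3.3  31.1  43.7]
189 19 x [ 7.6 14.4 16.5] y [-39.5 -39.5 -27.4  17.   43. ]
```

View pics/s3.png

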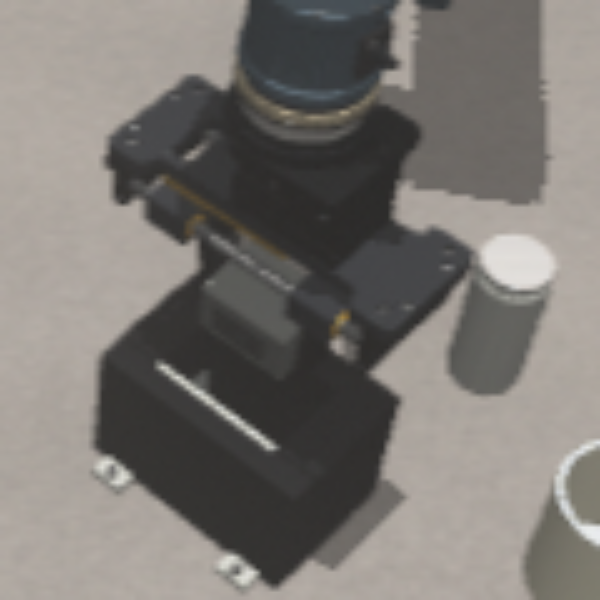

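The stem leans: its face is at dock x≈17 at z=109 mm but 19 at z=133, and the head is at +4. So the flap has pushed the foot to about x=-4, onto the bay's -x edge. I'll unload a little, turn the tool to bring the foot back and stand the pack upright, then press again.

Call:
jog_arm(
  rows=[
    {"dp":[0,0,-1.5],"turn":[0,0,0],"grip":0.4},
    {"dp":[0,0,-1.5],"turn":[0,0.8,0],"grip":0.4},
    {"dp":[-0.5,0,-1.5],"turn":[0,1.6,0],"grip":0.4},
    {"dp":[-1,0,-1.5],"turn":[0,2.4,0],"grip":0.4},
    {"dp":[-1,0,-1.5],"turn":[0,3,0],"grip":0.4},
  ],
)

```text
time_s: 12.1
position: [0.5323, 0.191, 0.159]
tcp_rot: [[0.919, -0.391, 0.052], [-0.391, -0.92, -0.019], [0.055, -0.003, -0.998]]
force: [-0.7, 2.8, -0.1]
opening: 0.687
```

```bash
cat >> h.py <<'E'
def face():
    O=np.array([.5296,.1883]);ex=np.array([.9205,-.3907]);ey=np.array([.3907,.9205])
    p,d=vision.capture("scene")
    C=cloud("scene",d);X=(C[...,:2]-O)@ex*1000;Y=(C[...,:2]-O)@ey*1000;Z=C[...,2]*1000
    m=np.zeros(d.shape,bool);m[170:240,360:420]=1
    for z0 in range(106,180,9):
        k=m&(abs(Z-z0)<4.5)&(X>10)&(X<34)&(abs(Y)<18)
        if k.sum()>5:print(z0,k.sum(),"x",np.round(np.percentile(X[k],[25,50,75]),1),"ymax",np.round(Y[m&(abs(Z-z0)<4.5)&(X>10)&(X<30)&(abs(Y)<45)].max(),1))
    return p
E
python3 -c "
from h import *
st();face();st()"
```

```text
t 12.10 dock x 1.4 y 3.6 z 159.0 | F x -1.8 y 2.3 z -0.1 | M x 0.57 y 0.78 z -0.00 | tilt x 0.0551 y 0.0031 yaw -113.04
106 17 x [14.7 15.4 16.3] ymax 27.3
115 17 x [15.2 16.2 16.8] ymax 27.4
124 23 x [15.2 15.9 17.3] ymax 28.6
133 14 x [16.5 17.1 17.8] ymax 28.5
151 15 x [23.8 24.2 24.5] ymax 40.8
160 24 x [23.8 25.1 25.7] ymax 41.1
169 19 x [24.5 25.2 25.9] ymax 41.8
178 48 x [19.9 23.4 25.6] ymax 42.0
t 12.15 dock x 1.3 y 3.6 z 159.0 | F x -1.3 y 1.7 z -0.4 | M x 0.62 y 0.60 z 0.01 | tilt x 0.0554 y 0.0031 yaw -113.03
```

Call:
jog_arm(
  rows=[
    {"dp":[0,0,-1.5],"turn":[0,0,0],"grip":0.4},
    {"dp":[0,0,-3],"turn":[0,0,0],"grip":0.4},
    {"dp":[1,0,-4],"turn":[0,0,0],"grip":0.4},
    {"dp":[2,0,-4],"turn":[0,0,0],"grip":0.4},
    {"dp":[3,0,-4],"turn":[0,0,0],"grip":0.4},
  ],
)

```text
time_s: 12.65
position: [0.5328, 0.1889, 0.1621]
tcp_rot: [[0.919, -0.392, 0.045], [-0.391, -0.92, -0.02], [0.049, 0.001, -0.999]]
force: [-1.7, 3.6, -6.6]
opening: 0.688
```

```bash
python3 -c "
from h import *
st();p=face()
cv2.imwrite('pics/s4.png',cv2.resize(p[140:260,340:460,::-1],None,fx=5,fy=5))"
```

```text
t 12.65 dock x 2.7 y 1.9 z 162.1 | F x -3.0 y 2.7 z -6.6 | M x 0.46 y 1.06 z 0.05 | tilt x 0.0493 y -0.0008 yaw -113.05
106 19 x [15.5 16.5 16.8] ymax 26.9
115 17 x [16.3 16.5 17.4] ymax 26.5
124 18 x [16.8 17.3 18. ] ymax 25.8
133 18 x [17.1 17.6 18.3] ymax 26.9
151 11 x [24.5 24.6 25.3] ymax 40.3
160 19 x [25.3 26.1 26.5] ymax 39.8
169 20 x [25.9 26.5 26.9] ymax 40.6
178 25 x [26.3 26.9 27.7] ymax 39.7
```

View pics/s4.png

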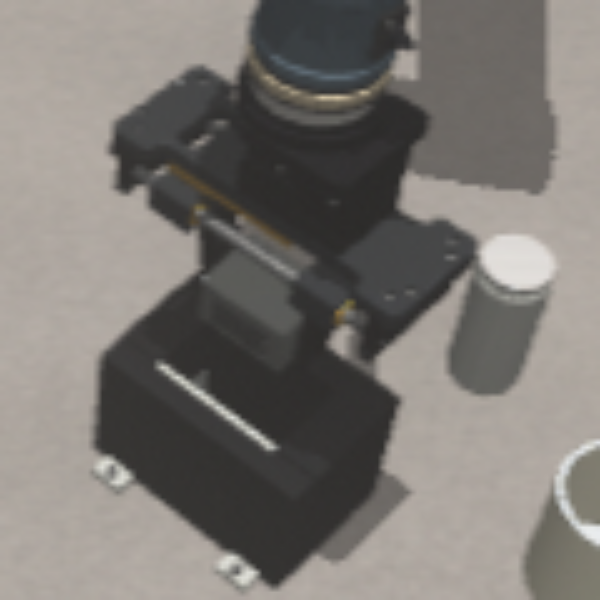

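Call:
jog_arm(
  rows=[
    {"dp":[0.5,0,-2],"turn":[0,0,0],"grip":0.4},
    {"dp":[1,0,-4],"turn":[0,0,0],"grip":0.4},
    {"dp":[1,0,-5],"turn":[0,0.8,0],"grip":0.4},
    {"dp":[1,0,-5],"turn":[0,1.6,0],"grip":0.4},
    {"dp":[1,0,-5],"turn":[0,2.4,0],"grip":0.4},
    {"dp":[1,0,-5],"turn":[0,2.4,0],"grip":0.4},
  ],
)

```text
time_s: 13.3
position: [0.5344, 0.1882, 0.168]
tcp_rot: [[0.917, -0.39, 0.087], [-0.388, -0.921, -0.038], [0.095, 0.001, -0.995]]
force: [-2.4, -1.6, -7.4]
opening: 0.688
```

```bash
python3 -c "
from h import *
st();p=face()"
```

```text
t 13.30 dock x 4.4 y 1.8 z 168.0 | F x -1.6 y -2.4 z -7.4 | M x -0.85 y 0.91 z -0.02 | tilt x 0.0953 y -0.0007 yaw -112.96
106 18 x [15.6 16.3 16.8] ymax 26.7
115 13 x [16.2 16.5 17.7] ymax 25.3
124 20 x [17.3 17.8 19. ] ymax 25.8
133 15 x [18.4 18.8 19.3] ymax 26.3
142 16 x [19.3 19.6 20.2] ymax 25.5
160 15 x [25.7 26.2 27.3] ymax 39.1
169 20 x [26.8 27.6 28. ] ymax 39.7
178 20 x [27.9 28.8 29.5] ymax 39.8
```

The pack has rotated in the grip: the flap is pushing the foot back to the mouth's -x wall, and turning about the jaw axis (y) can't hold against it. The bay's y is now known, roughly +3 mm. So I'll lift out, stand the pack on free bench, and regrip across its 46 mm, with the jaws along dock x to resist the flap.

```bash
python3 -c "
from h import *
s=bot.read_state();R=np.array(s['tcp_rot']);print(np.round(R.T@np.array([0,0,.09])*1000,1))"
```

```text
[  8.5   0.1 -89.6]
```

Call:
jog_arm(
  rows=[
    {"dp":[1,0,-10],"turn":[0,0,0],"grip":0.4},
    {"dp":[2,0,-20],"turn":[0,0,0],"grip":0.4},
    {"dp":[3.5,0,-35],"turn":[0,0,0],"grip":0.4},
    {"dp":[5,0,-50],"turn":[0,0,0],"grip":0.4},
    {"dp":[7,0,-70],"turn":[0,0,0],"grip":0.4},
    {"dp":[8.5,0,-90],"turn":[0,0,0],"grip":0.4},
    {"dp":[8.5,0,-90],"turn":[0,0,0],"grip":0.4},
  ],
)

```text
time_s: 14.05
position: [0.54, 0.1895, 0.264]
tcp_rot: [[0.915, -0.391, 0.103], [-0.39, -0.92, -0.034], [0.108, -0.009, -0.994]]
force: [1.2, 0.2, -2.9]
opening: 0.689
```

```bash
python3 - <<'E'
from h import *
st();plan(((.50,.02,.25),-113))
p,d=vision.capture("scene")
cv2.imwrite('pics/s5.png',cv2.resize(p[100:260,320:460,::-1],None,fx=4,fy=3.7))
O=np.array([.5296,.1883]);ex=np.array([.9205,-.3907]);ey=np.array([.3907,.9205])
C=cloud("scene",d);X=(C[...,:2]-O)@ex*1000;Y=(C[...,:2]-O)@ey*1000;Z=C[...,2]*1000
m=np.zeros(d.shape,bool);m[140:230,340:420]=1
for z0 in range(116,260,8):
    k=m&(abs(Z-z0)<4)&(X>0)&(X<45)&(abs(Y)<17)
    if k.sum()>5:print(z0,k.sum(),"x",np.round(np.percentile(X[k],[25,50,75]),1))
E
```

```text
t 14.05 dock x 9.1 y 5.1 z 264.0 | F x 1.0 y 0.6 z -2.9 | M x -0.07 y 0.17 z 0.02 | tilt x 0.1084 y 0.0092 yaw -113.01
t 14.05 p [540.  189.5 264. ] yaw -113.01 tilt [ 0.1034 -0.0338] F [ 1.17  0.19 -2.95] M [0.   0.18 0.02] op 0.689
dp [ 27.9 171.7  15.6] turn [-0.53 -6.22 -0.04]
148 10 x [17.4 18.3 18.7]
156 16 x [17.5 18.3 19.2]
164 15 x [18.7 19.2 19.6]
172 17 x [19.  19.2 19.6]
180 20 x [19.1 20.2 20.8]
188 16 x [20.3 20.7 21.5]
196 20 x [20.8 21.3 21.9]
204 14 x [21.2 22.1 22.7]
212 22 x [21.6 22.  22.3]
220 15 x [22.4 23.1 23.2]
228 20 x [22.5 23.4 23.7]
236 20 x [23.3 24.1 24.7]
244 7 x [24.4 25.  25.1]
252 11 x [30.1 30.9 31.5]
```

View pics/s5.png

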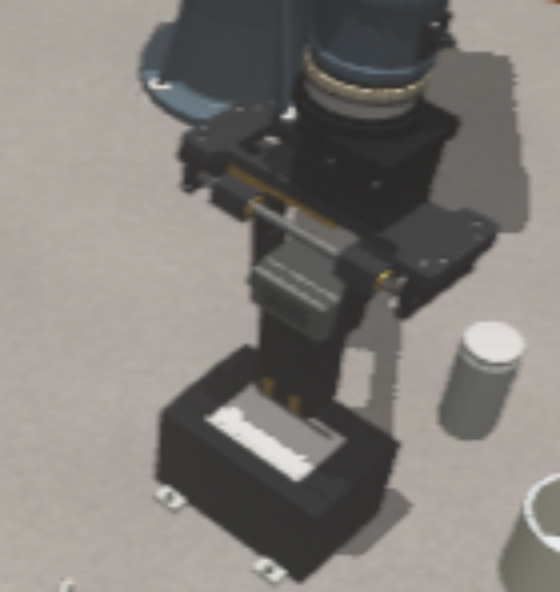

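```bash
python3 - <<'E'
from h import *
s=bot.read_state();p=np.array(s["position"]);R=np.array(s["tcp_rot"])
T=Rdown(-113.05)@Ro.from_euler('y',10.4,degrees=True).as_matrix()
for t in((.50,.02,.26),(.50,.02,.15)):print(np.round(R.T@(np.array(t)-p)*1000,1),Ro.from_matrix(R.T@T).as_rotvec(degrees=True).round(2))
E
```

```text
[ 30.7 170.7   3.9] [-0.38  4.43 -0.03]
[ 19.2 171.4 113.3] [-0.38  4.43 -0.03]
```

Call:
jog_arm(
  rows=[
    {"dp":[8,40,1],"turn":[-0.4,1,0],"grip":0.4},
    {"dp":[16,80,2],"turn":[-0.4,2,0],"grip":0.4},
    {"dp":[24,120,3],"turn":[-0.4,3,0],"grip":0.4},
    {"dp":[30,160,4],"turn":[-0.4,4.4,0],"grip":0.4},
    {"dp":[28,171,30],"turn":[-0.4,4.4,0],"grip":0.4},
    {"dp":[25,171,60],"turn":[-0.4,4.4,0],"grip":0.4},
    {"dp":[22,171,90],"turn":[-0.4,4.4,0],"grip":0.4},
    {"dp":[19,171,113],"turn":[-0.4,4.4,0],"grip":0.4},
    {"dp":[19,171,113],"turn":[-0.4,4.4,0],"grip":0.4},
    {"dp":[19,171,113],"turn":[-0.4,4.4,0],"grip":0.4},
  ],
)

```text
time_s: 15.1
position: [0.4959, 0.0197, 0.1474]
tcp_rot: [[0.907, -0.392, 0.155], [-0.385, -0.92, -0.073], [0.171, 0.006, -0.985]]
force: [1.2, -0.4, -3.9]
opening: 0.689
```

```bash
python3 - <<'E'
from h import *
st()
p,d=vision.capture("scene")
s=bot.read_state();print(s["position"])
R=np.array(s["tcp_rot"]);print("down vec in tool",np.round(R.T@[0,0,-1],3))
cv2.imwrite('pics/s6.png',cv2.resize(p[70:230,260:420,::-1],None,fx=4,fy=3.7))
O=np.array(s["position"][:2]);ex=np.array([.9205,-.3907]);ey=np.array([.3907,.9205])
C=cloud("scene",d);X=(C[...,:2]-O)@ex*1000;Y=(C[...,:2]-O)@ey*1000;Z=C[...,2]*1000
for z0 in range(20,180,10):
    k=(abs(Z-z0)<5)&(abs(X)<45)&(abs(Y)<20)
    if k.sum()>5:print(z0,k.sum(),"x",np.round(np.percentile(X[k],[25,50,75]),1))
E
```

```text
t 15.10 dock x 34.9 y -168.4 z 147.4 | F x 1.3 y 0.1 z -3.9 | M x -0.04 y 0.29 z -0.04 | tilt x 0.1712 y -0.0061 yaw -113.08
[0.4966574  0.01962714 0.1482095 ]
down vec in tool [-0.173 -0.005  0.985]
30 8 x [14.1 14.7 15.5]
40 13 x [15.3 15.9 16.5]
50 19 x [15.  15.6 17. ]
60 16 x [14.6 15.1 15.9]
70 19 x [14.7 16.  16.2]
80 21 x [15.2 15.5 16.1]
90 14 x [14.8 15.5 16.6]
100 21 x [15.3 15.9 16.7]
110 23 x [15.2 15.8 16.6]
120 15 x [15.  15.7 16.6]
140 14 x [21.7 22.3 22.9]
150 20 x [21.3 22.2 23. ]
160 26 x [21.5 22.4 23.4]
170 120 x [-0.6  8.  18.5]
```

View pics/s6.png

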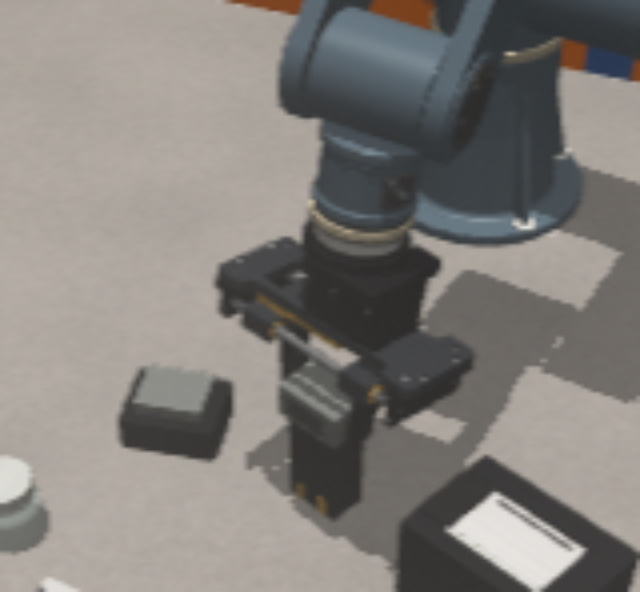

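The pack now hangs upright (face x constant at about 15.7) over clear bench, between the block pack at crop (175,415) and the dock. Setting it down.

Call:
jog_arm(
  rows=[
    {"dp":[-2,0,12],"turn":[0,0,0],"grip":0.4},
    {"dp":[-4,0,22],"turn":[0,0,0],"grip":0.4},
    {"dp":[-5,0,27],"turn":[0,0,0],"grip":0.4},
    {"dp":[-5.1,0,28],"turn":[0,0,0],"grip":0.4},
    {"dp":[-5.2,0,29],"turn":[0,0,0],"grip":0.4},
  ],
)

```text
time_s: 15.65
position: [0.4954, 0.0196, 0.1187]
tcp_rot: [[0.907, -0.392, 0.156], [-0.385, -0.92, -0.073], [0.172, 0.006, -0.985]]
force: [-3.3, -0.7, 9.8]
opening: 0.688
```

Call:
jog_arm(
  rows=[
    {"dp":[-0.1,0,0.5],"turn":[0,0,0],"grip":0.4},
    {"dp":[-0.1,0,0.5],"turn":[0,0,0],"grip":0.4},
  ],
)

```text
time_s: 15.85
position: [0.4952, 0.0197, 0.1186]
tcp_rot: [[0.907, -0.392, 0.156], [-0.385, -0.92, -0.073], [0.172, 0.006, -0.985]]
force: [-2.5, 0.5, 3.9]
opening: 0.682
```

Call:
jog_arm(
  rows=[
    {"dp":[0,0,0],"turn":[0,0,0],"grip":1},
    {"dp":[0,0,0],"turn":[0,0,0],"grip":1},
    {"dp":[0,0,0],"turn":[0,0,0],"grip":1},
    {"dp":[2,0,-10],"turn":[0,0,0],"grip":1},
    {"dp":[5,0,-30],"turn":[0,0,0],"grip":1},
    {"dp":[10,0,-60],"turn":[0,0,0],"grip":1},
    {"dp":[18,0,-100],"turn":[0,0,0],"grip":1},
    {"dp":[18,0,-100],"turn":[0,0,0],"grip":1},
  ],
)

```text
time_s: 16.65
position: [0.5002, 0.0196, 0.2249]
tcp_rot: [[0.905, -0.392, 0.168], [-0.385, -0.92, -0.074], [0.184, 0.003, -0.983]]
force: [0.9, -0.3, -0.3]
opening: 1.0
```

```bash
cat >> h.py <<'E'
def findpack(guess,w=.06):
    out=[]
    for n in("top","scene"):
        p,d=vision.capture(n);C=cloud(n,d)
        m=(abs(C[...,2]-.1425)<.006)&(np.hypot(C[...,0]-guess[0],C[...,1]-guess[1])<w)
        m=cv2.morphologyEx(m.astype(np.uint8),cv2.MORPH_OPEN,np.ones((3,3)))>0
        P=C[m]
        print(n,len(P),np.round(np.median(P[:,2]),4) if len(P) else "",cv2.minAreaRect((P[:,:2]*1000).astype(np.float32)) if len(P)>5 else "")
        out.append(p)
    return out
E
python3 - <<'E'
from h import *
st()
a=findpack((.49,.02))
cv2.imwrite('pics/s7.png',np.hstack([cv2.resize(a[1][70:230,260:420,::-1],(400,400)),cv2.resize(a[0][160:320,240:400,::-1],(400,400))]))
E
```

```text
t 16.65 dock x 38.8 y -166.8 z 224.9 | F x 0.9 y 0.1 z -0.3 | M x -0.08 y 0.24 z 0.02 | tilt x 0.1837 y -0.0028 yaw -113.06
top 0  
scene 237 0.1426 ((494.9927673339844, 18.868425369262695), (60.045989990234375, 47.12910461425781), 68.141357421875)
```

View pics/s7.png

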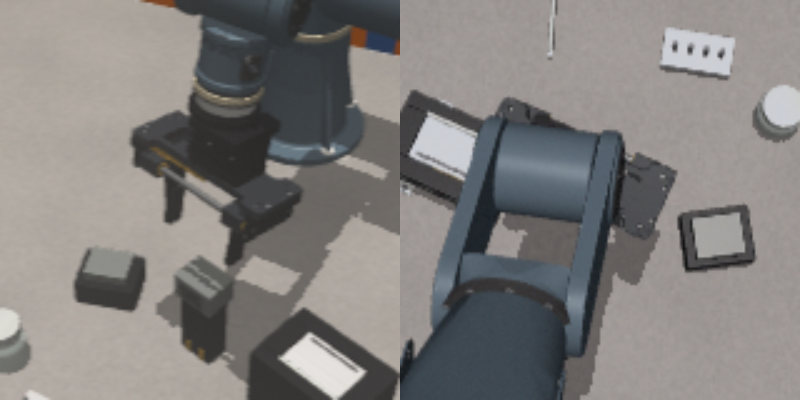

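```bash
python3 - <<'E'
from h import *
plan(((.4945,.0192,.21),-23.08))
E
```

```text
t 16.75 p [496.7  20.  220.7] yaw -113.07 tilt [ 0.1585 -0.0729] F [-0.74 -0.13 -0.85] M [0.01 0.33 0.02] op 1.001
dp [-3.5  1.5 10.2] turn [  8.11  -7.66 -89.72]
```

Call:
jog_arm(
  rows=[
    {"dp":[-3.5,1.5,10],"turn":[8.1,-7.7,-89.7],"grip":1},
    {"dp":[-3.5,1.5,10],"turn":[8.1,-7.7,-89.7],"grip":1},
    {"dp":[-3.5,1.5,10],"turn":[8.1,-7.7,-89.7],"grip":1},
    {"dp":[-3.5,1.5,10],"turn":[8.1,-7.7,-89.7],"grip":1},
    {"dp":[-3.5,1.5,10],"turn":[8.1,-7.7,-89.7],"grip":1},
    {"dp":[-3.5,1.5,10],"turn":[8.1,-7.7,-89.7],"grip":1},
    {"dp":[-3.5,1.5,10],"turn":[8.1,-7.7,-89.7],"grip":1},
    {"dp":[-3.5,1.5,10],"turn":[8.1,-7.7,-89.7],"grip":1},
    {"dp":[-3.5,1.5,10],"turn":[8.1,-7.7,-89.7],"grip":1},
    {"dp":[-3.5,1.5,10],"turn":[8.1,-7.7,-89.7],"grip":1},
  ],
)

```text
time_s: 17.75
position: [0.4926, 0.0194, 0.2071]
tcp_rot: [[0.457, 0.89, 0.001], [0.89, -0.457, 0.004], [0.004, -0.001, -1.0]]
force: [1.6, 0.7, -0.1]
opening: 1.001
```

Call:
jog_arm(
  rows=[
    {"dp":[0,0,0],"turn":[0,0,-8],"grip":1},
    {"dp":[0,0,0],"turn":[0,0,-8],"grip":1},
  ],
)

```text
time_s: 17.95
position: [0.4927, 0.0195, 0.2072]
tcp_rot: [[0.334, 0.942, 0.002], [0.942, -0.334, 0.004], [0.004, 0.0, -1.0]]
force: [-0.7, 0.3, 0.5]
opening: 1.004
```

```bash
python3 - <<'E'
from h import *
plan(((.4945,.0192,.119),-23.08))
E
```

```text
t 17.95 p [492.7  19.5 207.2] yaw -19.54 tilt [0.0016 0.0038] F [-0.65  0.31  0.54] M [-0.09  0.1  -0.07] op 1.004
dp [-0.   1.7 88.2] turn [ 0.01 -0.23  3.54]
```

Call:
jog_arm(
  rows=[
    {"dp":[0,1.7,5],"turn":[0,-0.2,3.5],"grip":1},
    {"dp":[0,1.7,30],"turn":[0,-0.2,3.5],"grip":1},
    {"dp":[0,1.7,55],"turn":[0,-0.2,3.5],"grip":1},
    {"dp":[0,1.7,75],"turn":[0,-0.2,3.5],"grip":1},
    {"dp":[0,1.7,88],"turn":[0,-0.2,3.5],"grip":1},
    {"dp":[0,1.7,88],"turn":[0,-0.2,3.5],"grip":1},
    {"dp":[0,1.7,88],"turn":[0,-0.2,3.5],"grip":1},
  ],
)

```text
time_s: 18.65
position: [0.4953, 0.0191, 0.1202]
tcp_rot: [[0.393, 0.92, 0.002], [0.92, -0.393, 0.0], [0.001, 0.002, -1.0]]
force: [-0.2, -0.1, -0.7]
opening: 0.996
```

```bash
python3 - <<'E'
from h import *
plan(((.4945,.0192,.119),-23.08))
E
```

```text
t 18.65 p [495.3  19.1 120.2] yaw -23.12 tilt [0.0022 0.0002] F [-0.21 -0.06 -0.74] M [-0.12  0.12  0.01] op 0.996
dp [-0.2 -0.8  1.2] turn [ 0.11 -0.06 -0.04]
```

Close on the 46 mm side, settle, and lift.

Call:
jog_arm(
  rows=[
    {"dp":[0,-0.5,0],"turn":[0.1,-0.1,0],"grip":0.5},
    {"dp":[0,-0.5,0],"turn":[0.1,-0.1,0],"grip":0.3},
    {"dp":[0,-0.5,0],"turn":[0.1,-0.1,0],"grip":0.3},
    {"dp":[0,-0.5,0],"turn":[0.1,-0.1,0],"grip":0.3},
    {"dp":[0,-0.5,0],"turn":[0.1,-0.1,0],"grip":0.3},
    {"dp":[0,-0.5,0],"turn":[0.1,-0.1,0],"grip":0.3},
    {"dp":[0,-0.5,0],"turn":[0.1,-0.1,0],"grip":0.3},
  ],
)

```text
time_s: 19.35
position: [0.495, 0.0193, 0.1207]
tcp_rot: [[0.391, 0.92, 0.001], [0.92, -0.391, -0.001], [-0.0, 0.001, -1.0]]
force: [-1.3, 0.6, 1.8]
opening: 0.526
```

```bash
python3 - <<'E'
from h import *
plan(((.4945,.0192,.265),-23.08))
E
```

```text
t 19.35 p [495.   19.3 120.7] yaw -23.04 tilt [ 0.0008 -0.0008] F [-1.3   0.63  1.82] M [-0.06  0.18 -0.03] op 0.526
dp [  -0.3   -0.3 -144.3] turn [0.06 0.03 0.04]
```

Call:
jog_arm(
  rows=[
    {"dp":[0,0,-30],"turn":[0,0,0],"grip":0.3},
    {"dp":[0,0,-75],"turn":[0,0,0],"grip":0.3},
    {"dp":[0,0,-115],"turn":[0,0,0],"grip":0.3},
    {"dp":[10,0,-135],"turn":[0,0,0],"grip":0.3},
    {"dp":[50,-6,-135],"turn":[0,0,0],"grip":0.3},
    {"dp":[90,-15,-135],"turn":[0,0,0],"grip":0.3},
    {"dp":[130,-22,-135],"turn":[0,0,0],"grip":0.3},
    {"dp":[160,-28,-135],"turn":[0,0,0],"grip":0.3},
    {"dp":[170,-31,-135],"turn":[0,0,0],"grip":0.3},
    {"dp":[170,-31,-135],"turn":[0,0,0],"grip":0.3},
  ],
)

```text
time_s: 20.35
position: [0.5321, 0.189, 0.2543]
tcp_rot: [[0.389, 0.921, -0.001], [0.921, -0.389, -0.002], [-0.002, -0.0, -1.0]]
force: [0.2, 0.1, -3.8]
opening: 0.525
```

Call:
jog_arm(
  rows=[
    {"dp":[0,0,0],"turn":[0,0,0],"grip":0.3},
    {"dp":[0,0,0],"turn":[0,0,0],"grip":0.3},
    {"dp":[0,0,0],"turn":[0,0,0],"grip":0.3},
  ],
)

```text
time_s: 20.65
position: [0.5329, 0.1866, 0.2554]
tcp_rot: [[0.393, 0.92, 0.001], [0.92, -0.393, -0.002], [-0.001, 0.001, -1.0]]
force: [0.0, 0.1, -4.5]
opening: 0.527
```

```bash
python3 - <<'E'
from h import *
st();plan(((.5328,.1895,.228),-23.05))
E
```

```text
t 20.65 dock x 3.7 y -0.3 z 255.4 | F x -0.0 y 0.1 z -4.5 | M x -0.15 y 0.05 z 0.05 | tilt x 0.0014 y -0.0010 yaw -23.13
t 20.65 p [532.9 186.6 255.4] yaw -23.13 tilt [ 0.0009 -0.0015] F [ 0.01  0.11 -4.48] M [-0.11  0.11  0.05] op 0.527
dp [ 2.7 -1.3 27.4] turn [ 0.08  0.06 -0.08]
```

Call:
jog_arm(
  rows=[
    {"dp":[2.7,-1.3,8],"turn":[0.1,0.1,-0.1],"grip":0.3},
    {"dp":[2.7,-1.3,20],"turn":[0.1,0.1,-0.1],"grip":0.3},
    {"dp":[2.7,-1.3,27],"turn":[0.1,0.1,-0.1],"grip":0.3},
    {"dp":[2.7,-1.3,27],"turn":[0.1,0.1,-0.1],"grip":0.3},
  ],
)

```text
time_s: 21.05
position: [0.5316, 0.1905, 0.2264]
tcp_rot: [[0.39, 0.921, -0.004], [0.921, -0.39, 0.0], [-0.001, -0.004, -1.0]]
force: [-0.2, -1.3, -4.0]
opening: 0.527
```

```bash
cat >> h.py <<'E'
def face2():
    O=np.array([.5296,.1883]);ex=np.array([.9205,-.3907]);ey=np.array([.3907,.9205])
    p,d=vision.capture("scene")
    C=cloud("scene",d);X=(C[...,:2]-O)@ex*1000;Y=(C[...,:2]-O)@ey*1000;Z=C[...,2]*1000
    m=np.zeros(d.shape,bool);m[150:240,340:430]=1
    for z0 in range(107,240,9):
        k=m&(abs(Z-z0)<4.5)&(X>8)&(X<34)&(Y>-16)&(Y<20)
        if k.sum()>5:
            yy=Y[m&(abs(Z-z0)<4.5)&(X>10)&(X<30)&(abs(Y)<45)]
            print(z0,k.sum(),"x",np.round(np.percentile(X[k],[25,50,75]),1),"y",np.round([yy.min(),yy.max()],1))
    return p
E
python3 - <<'E'
from h import *
st();face2()
E
```

```text
t 21.05 dock x 1.0 y 2.8 z 226.4 | F x 0.3 y -1.3 z -4.0 | M x -0.14 y 0.07 z 0.03 | tilt x -0.0039 y -0.0011 yaw -22.93
107 10 x [17.1 17.5 18.5] y [-44.  23.]
116 19 x [17.1 17.5 18.2] y [-25.9  24.6]
125 21 x [16.9 17.5 18.9] y [-22.4  24.3]
134 20 x [16.8 17.3 18.2] y [-23.5  23.8]
143 22 x [17.4 18.  18.2] y [-26.2  25.2]
152 25 x [17.1 17.6 18.2] y [-23.5  24.9]
161 20 x [17.3 17.9 18.2] y [-22.7  24.4]
170 24 x [17.1 17.7 18.4] y [-24.3  25.6]
179 21 x [17.  17.8 19.1] y [-21.6  25.3]
188 18 x [17.8 18.3 18.9] y [-16.6  26.4]
197 10 x [17.4 17.9 18.8] y [-0.2 25.4]
215 8 x [24.2 25.  27.6] y [11.  31.3]
224 10 x [24.5 26.3 32.8] y [11.8 31.7]
233 11 x [24.2 24.9 30.3] y [11.3 32.2]
```

```bash
cat >> h.py <<'E'
def yedge(p,d,zmin,zmax):
    O=np.array([.5296,.1883]);ex=np.array([.9205,-.3907]);ey=np.array([.3907,.9205])
    C=cloud("scene",d);X=(C[...,:2]-O)@ex*1000;Y=(C[...,:2]-O)@ey*1000;Z=C[...,2]*1000
    r=[]
    for v in range(140,245):
        k=np.where((X[v]>10)&(X[v]<24)&(Y[v]>0)&(Y[v]<32)&(Z[v]>zmin)&(Z[v]<zmax))[0]
        k=k[(k>340)&(k<430)]
        if len(k)>2:
            j=k[np.argmax(Y[v,k])]; r.append((Z[v,j],Y[v,j]))
    r=np.array(r);a=np.polyfit(r[:,0],r[:,1],1);print("yedge n",len(r),"slope %.3f"%a[0],"at z=%d: %.1f at %d: %.1f"%(zmin,np.polyval(a,zmin),zmax,np.polyval(a,zmax)),"res %.2f"%np.std(r[:,1]-np.polyval(a,r[:,0])))
E
python3 - <<'E'
from h import *
yedge(None,np.load("pics/s2d.npy"),128,215)
st();p,d=vision.capture("scene");yedge(p,d,110,200);face2();st()
cv2.imwrite('pics/s8.png',cv2.resize(p[130:250,330:460,::-1],None,fx=5,fy=5))
E
```

```text
yedge n 21 slope -0.037 at z=128: 21.2 at 215: 17.9 res 2.40
t 21.10 dock x 1.5 y 3.2 z 227.2 | F x 0.9 y -0.1 z -4.0 | M x -0.09 y -0.02 z -0.04 | tilt x -0.0023 y -0.0001 yaw -22.93
yedge n 21 slope -0.013 at z=110: 25.2 at 200: 24.0 res 2.81
107 6 x [18.9 19.1 19.4] y [-43.9  23.4]
116 19 x [18.5 18.6 19.3] y [-24.6  24.7]
125 21 x [18.2 19.2 19.6] y [-20.6  24.8]
134 22 x [17.9 19.  19.3] y [-21.8  25.6]
143 19 x [18.5 19.1 19.6] y [-24.9  25.3]
152 22 x [18.  19.1 19.6] y [-23.1  25.4]
161 20 x [18.  18.8 19.8] y [-21.6  26.1]
170 25 x [18.4 19.4 19.6] y [-23.4  25.6]
179 24 x [18.3 19.3 19.7] y [-21.1  26.6]
188 18 x [18.7 18.9 19.6] y [-20.3  26.4]
197 12 x [18.5 19.  19.5] y [-1.  26.6]
215 7 x [24.7 26.2 29.9] y [12.2 31.4]
224 7 x [25.3 26.6 29.5] y [12.1 32.1]
233 7 x [25.5 26.2 28.9] y [13.1 32.5]
t 21.20 dock x 2.3 y 3.8 z 228.4 | F x -0.3 y 0.0 z -3.8 | M x -0.10 y 0.02 z 0.05 | tilt x 0.0000 y 0.0013 yaw -22.92
```

View pics/s8.png

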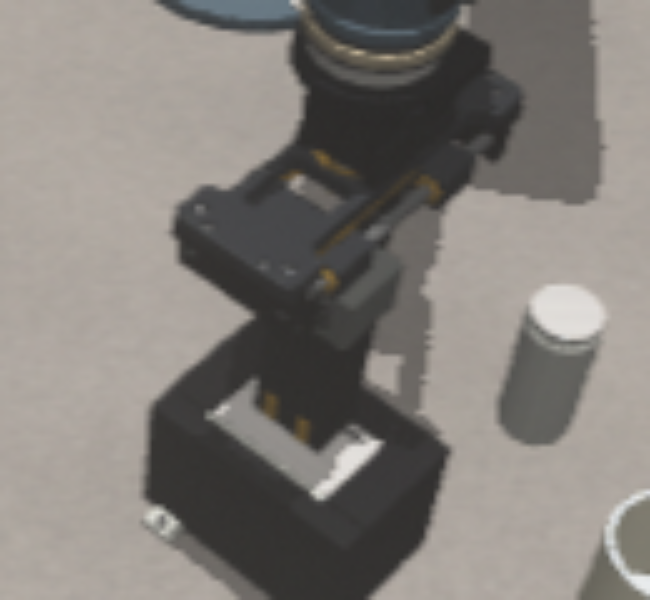

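Call:
jog_arm(
  rows=[
    {"dp":[0,0,0],"turn":[0,0.7,0],"grip":0.3},
    {"dp":[0,0,0],"turn":[0,1.3,0],"grip":0.3},
    {"dp":[0,0,0],"turn":[0,1.3,0],"grip":0.3},
    {"dp":[0,0,0],"turn":[0,1.3,0],"grip":0.3},
    {"dp":[0,0,0],"turn":[0,1.3,0],"grip":0.3},
  ],
)

```text
time_s: 21.7
position: [0.533, 0.1908, 0.2286]
tcp_rot: [[0.389, 0.921, 0.01], [0.921, -0.39, 0.022], [0.024, 0.0, -1.0]]
force: [0.3, -0.3, -5.0]
opening: 0.529
```

```bash
python3 - <<'E'
from h import *
st();face2();st()
E
```

```text
t 21.70 dock x 2.2 y 3.7 z 228.6 | F x 0.4 y -0.2 z -5.0 | M x -0.13 y 0.05 z -0.04 | tilt x 0.0002 y 0.0242 yaw -22.93
116 18 x [18.6 19.4 20.1] y [-21.4  26.7]
125 22 x [18.6 19.7 20.1] y [-18.8  27.2]
134 20 x [18.6 19.1 19.6] y [-20.8  27.9]
143 20 x [18.7 19.6 20.2] y [-20.3  26.7]
152 25 x [18.2 19.6 20.1] y [-20.5  28. ]
161 18 x [18.8 19.2 19.8] y [-22.2  27.2]
170 21 x [19.  19.6 20. ] y [-19.2  27.5]
179 27 x [19.3 20.  20.3] y [-20.4  28.3]
188 19 x [18.9 19.3 20.2] y [-20.3  28.1]
197 15 x [18.6 19.7 20.7] y [-2.4 28. ]
206 6 x [19.2 19.5 19.7] y [ 8.6 27.6]
224 10 x [25.1 26.5 30.6] y [12.3 32.7]
233 9 x [25.2 25.7 30.5] y [11.7 32.8]
t 21.75 dock x 2.1 y 3.7 z 228.6 | F x 0.1 y 0.2 z -4.2 | M x -0.18 y 0.07 z -0.02 | tilt x 0.0001 y 0.0241 yaw -22.92
```

Call:
jog_arm(
  rows=[
    {"dp":[0.5,0.3,6],"turn":[0,0,0],"grip":0.3},
    {"dp":[0.4,0.3,11],"turn":[0,0,0],"grip":0.3},
    {"dp":[0.3,0.3,16],"turn":[0,0,0],"grip":0.3},
    {"dp":[0.2,0.3,21],"turn":[0,0,0],"grip":0.3},
    {"dp":[0,0.3,26],"turn":[0,0,0],"grip":0.3},
    {"dp":[-0.1,0.3,31],"turn":[0,0,0],"grip":0.3},
    {"dp":[-0.2,0.3,36],"turn":[0,0,0],"grip":0.3},
    {"dp":[-0.4,0.3,42],"turn":[0,0,0],"grip":0.3},
    {"dp":[-0.5,0.3,48],"turn":[0,0,0],"grip":0.3},
    {"dp":[-0.6,0.3,54],"turn":[0,0,0],"grip":0.3},
  ],
)

```text
time_s: 22.75
position: [0.5323, 0.1914, 0.1732]
tcp_rot: [[0.389, 0.921, 0.006], [0.921, -0.389, 0.022], [0.023, -0.003, -1.0]]
force: [-4.0, 1.4, -0.0]
opening: 0.526
```

```bash
python3 - <<'E'
from h import *
st();face2();st()
E
```

```text
t 22.75 dock x 1.2 y 3.9 z 173.2 | F x -4.2 y -0.3 z -0.0 | M x -0.14 y 1.21 z -0.00 | tilt x -0.0028 y 0.0226 yaw -22.92
107 19 x [18.1 18.6 19. ] y [-43.3  27.1]
116 21 x [17.3 18.4 18.9] y [-21.9  28. ]
125 18 x [18.  18.5 18.9] y [-22.4  27.9]
134 14 x [18.1 19.4 19.7] y [-2.5 28.5]
143 8 x [18.  18.7 19.4] y [ 6.9 27.2]
170 8 x [25.6 26.2 33.2] y [12.4 33.5]
179 8 x [25.3 27.7 32.8] y [13.1 32.7]
188 10 x [25.3 26.4 31. ] y [11.9 32.1]
t 22.80 dock x 0.9 y 3.6 z 172.2 | F x -4.0 y -0.1 z -1.7 | M x 0.07 y 1.23 z 0.03 | tilt x -0.0040 y 0.0219 yaw -22.93
```

Call:
jog_arm(
  rows=[
    {"dp":[0,1.2,2],"turn":[-0.2,0,0],"grip":0.3},
    {"dp":[-0.1,1.5,4],"turn":[-0.2,0,0],"grip":0.3},
    {"dp":[-0.1,1.5,6],"turn":[-0.2,0,0],"grip":0.3},
    {"dp":[-0.2,1.5,7],"turn":[-0.2,0,0],"grip":0.3},
  ],
)

```text
time_s: 23.2
position: [0.5347, 0.1907, 0.1672]
tcp_rot: [[0.389, 0.921, 0.012], [0.921, -0.39, 0.021], [0.024, 0.003, -1.0]]
force: [-3.6, 2.7, -0.1]
opening: 0.525
```

```bash
python3 - <<'E'
from h import *
st();face2();st()
E
```

```text
t 23.20 dock x 3.8 y 4.2 z 167.2 | F x -4.4 y 1.0 z -0.1 | M x -0.19 y 1.29 z -0.08 | tilt x 0.0030 y 0.0237 yaw -22.93
107 18 x [20.1 21.7 21.9] y [-43.8  27.3]
116 21 x [19.9 20.6 21.3] y [-18.3  27.6]
125 10 x [21.1 21.4 21.7] y [-4.1 28.1]
134 14 x [20.4 21.1 21.7] y [-1.6 28.3]
161 6 x [27.  28.2 31.1] y [13.7 33.4]
170 6 x [27.8 28.  29.7] y [13.1 33.2]
179 7 x [27.9 28.  28.3] y [12.4 33.8]
t 23.25 dock x 3.8 y 4.2 z 167.2 | F x -5.3 y 0.5 z -1.0 | M x -0.20 y 1.28 z -0.03 | tilt x 0.0030 y 0.0237 yaw -22.93
```

Call:
jog_arm(
  rows=[
    {"dp":[0,-1.3,1],"turn":[0,0,0],"grip":0.3},
    {"dp":[-0.1,-2.3,2],"turn":[0,0,0],"grip":0.3},
    {"dp":[-0.1,-2.3,3],"turn":[0,0,0],"grip":0.3},
    {"dp":[-0.1,-2.3,4],"turn":[0,0,0],"grip":0.3},
    {"dp":[-0.1,-2.3,5],"turn":[0,0,0],"grip":0.3},
  ],
)

```text
time_s: 23.75
position: [0.5328, 0.1917, 0.1623]
tcp_rot: [[0.389, 0.921, 0.012], [0.921, -0.39, 0.021], [0.024, 0.003, -1.0]]
force: [-4.2, 1.9, -1.3]
opening: 0.526
```

```bash
python3 - <<'E'
from h import *
st()
E
```

```text
t 23.75 dock x 1.6 y 4.3 z 162.3 | F x -4.6 y 0.1 z -1.3 | M x -0.13 y 1.34 z -0.02 | tilt x 0.0033 y 0.0239 yaw -22.93
```

Call:
jog_arm(
  rows=[
    {"dp":[0,0,0.8],"turn":[0,0,0],"grip":0.3},
    {"dp":[0,0,1.6],"turn":[0,0,0],"grip":0.3},
    {"dp":[0,0,2.4],"turn":[0,0,0],"grip":0.3},
  ],
)

```text
time_s: 24.05
position: [0.5328, 0.1917, 0.16]
tcp_rot: [[0.389, 0.921, 0.013], [0.921, -0.39, 0.021], [0.024, 0.003, -1.0]]
force: [-4.9, 2.3, -2.0]
opening: 0.526
```

```bash
python3 - <<'E'
from h import *
st()
E
```

```text
t 24.05 dock x 1.7 y 4.4 z 160.0 | F x -5.5 y 0.2 z -2.0 | M x -0.16 y 1.28 z -0.03 | tilt x 0.0034 y 0.0240 yaw -22.93
```

No landing force at 39 mm: the stem is in the bay. Continuing down with force checks.

Call:
jog_arm(
  rows=[
    {"dp":[0,0,1.5],"turn":[0,0,0],"grip":0.3},
    {"dp":[-0.1,0,3],"turn":[0,0,0],"grip":0.3},
    {"dp":[-0.1,0,4.5],"turn":[0,0,0],"grip":0.3},
  ],
)

```text
time_s: 24.35
position: [0.5329, 0.1917, 0.1554]
tcp_rot: [[0.389, 0.921, 0.013], [0.921, -0.39, 0.021], [0.024, 0.004, -1.0]]
force: [-3.8, 1.4, -2.2]
opening: 0.528
```

Call:
jog_arm(
  rows=[
    {"dp":[0,0,1.5],"turn":[0,0,0],"grip":0.3},
    {"dp":[-0.1,0,3],"turn":[0,0,0],"grip":0.3},
    {"dp":[-0.1,0,4.5],"turn":[0,0,0],"grip":0.3},
  ],
)

```text
time_s: 24.65
position: [0.5329, 0.1917, 0.1509]
tcp_rot: [[0.389, 0.921, 0.013], [0.921, -0.39, 0.021], [0.024, 0.004, -1.0]]
force: [-3.9, 1.7, -1.7]
opening: 0.528
```

```bash
python3 - <<'E'
from h import *
st();face2()
E
```

```text
t 24.65 dock x 1.7 y 4.4 z 150.9 | F x -4.3 y 0.1 z -1.7 | M x -0.13 y 1.22 z 0.04 | tilt x 0.0035 y 0.0240 yaw -22.93
107 15 x [18.5 18.9 19.5] y [-10.3  27.5]
116 9 x [18.4 18.7 18.9] y [ 2.6 28.1]
143 6 x [25.6 26.3 26.7] y [12.8 33.4]
152 10 x [25.  26.9 30.4] y [12.3 33.4]
233 15 x [30.1 31.8 32.6] y [-18.8  35.9]
```

Bottom about 30 mm, pack upright, no binding. On to the contact block, with gentle steps.

Call:
jog_arm(
  rows=[
    {"dp":[0,0,1.5],"turn":[0,0,0],"grip":0.3},
    {"dp":[-0.1,0,3],"turn":[0,0,0],"grip":0.3},
  ],
)

```text
time_s: 24.9
position: [0.5329, 0.1917, 0.148]
tcp_rot: [[0.389, 0.921, 0.013], [0.921, -0.39, 0.021], [0.024, 0.004, -1.0]]
force: [-3.5, 1.7, -2.1]
opening: 0.524
```

Call:
jog_arm(
  rows=[
    {"dp":[0,0,1],"turn":[0,0,0],"grip":0.3},
    {"dp":[0,0,2],"turn":[0,0,0],"grip":0.3},
  ],
)

```text
time_s: 25.1
position: [0.5329, 0.1917, 0.146]
tcp_rot: [[0.389, 0.921, 0.013], [0.921, -0.39, 0.021], [0.024, 0.004, -1.0]]
force: [-4.8, 1.1, -2.1]
opening: 0.529
```

Call:
jog_arm(
  rows=[
    {"dp":[0,0,1],"turn":[0,0,0],"grip":0.3},
    {"dp":[0,0,2],"turn":[0,0,0],"grip":0.3},
  ],
)

```text
time_s: 25.3
position: [0.5329, 0.1918, 0.144]
tcp_rot: [[0.389, 0.921, 0.013], [0.921, -0.39, 0.021], [0.024, 0.003, -1.0]]
force: [-5.5, 1.6, -1.8]
opening: 0.528
```

Call:
jog_arm(
  rows=[
    {"dp":[0,0,1],"turn":[0,0,0],"grip":0.3},
    {"dp":[0,0,2],"turn":[0,0,0],"grip":0.3},
  ],
)

```text
time_s: 25.5
position: [0.5329, 0.1918, 0.142]
tcp_rot: [[0.389, 0.921, 0.013], [0.921, -0.39, 0.021], [0.024, 0.004, -1.0]]
force: [-4.5, 1.0, -2.7]
opening: 0.527
```

Call:
jog_arm(
  rows=[
    {"dp":[0,0,1],"turn":[0,0,0],"grip":0.3},
    {"dp":[0,0,2],"turn":[0,0,0],"grip":0.3},
  ],
)

```text
time_s: 25.7
position: [0.533, 0.1918, 0.14]
tcp_rot: [[0.389, 0.921, 0.013], [0.921, -0.39, 0.021], [0.024, 0.004, -1.0]]
force: [-4.6, 1.8, -2.4]
opening: 0.526
```

Call:
jog_arm(
  rows=[
    {"dp":[0,0,1],"turn":[0,0,0],"grip":0.3},
    {"dp":[0,0,2],"turn":[0,0,0],"grip":0.3},
  ],
)

```text
time_s: 25.9
position: [0.5331, 0.192, 0.139]
tcp_rot: [[0.389, 0.921, 0.013], [0.921, -0.39, 0.021], [0.024, 0.004, -1.0]]
force: [-6.1, 1.4, 6.4]
opening: 0.529
```

Call:
jog_arm(
  rows=[
    {"dp":[0,0,1],"turn":[0,0,0],"grip":0.3},
    {"dp":[0,0,2],"turn":[0,0,0],"grip":0.3},
  ],
)

```text
time_s: 26.1
position: [0.5331, 0.1921, 0.1373]
tcp_rot: [[0.389, 0.921, 0.013], [0.921, -0.39, 0.021], [0.024, 0.004, -1.0]]
force: [-5.7, 1.1, 6.6]
opening: 0.527
```

```bash
python3 - <<'E'
from h import *
st()
E
```

```text
t 26.10 dock x 1.7 y 4.8 z 137.3 | F x -5.6 y -1.2 z 6.6 | M x -0.42 y 1.65 z -0.03 | tilt x 0.0039 y 0.0244 yaw -22.92
```

Call:
jog_arm(
  rows=[
    {"dp":[0,0,0.8],"turn":[0,0,0],"grip":0.3},
    {"dp":[0,0,1.6],"turn":[0,0,0],"grip":0.3},
  ],
)

```text
time_s: 26.3
position: [0.5331, 0.192, 0.1358]
tcp_rot: [[0.389, 0.921, 0.013], [0.921, -0.39, 0.021], [0.024, 0.004, -1.0]]
force: [-6.4, 1.8, 7.3]
opening: 0.525
```

Call:
jog_arm(
  rows=[
    {"dp":[0,0,0.8],"turn":[0,0,0],"grip":0.3},
    {"dp":[0,0,1.6],"turn":[0,0,0],"grip":0.3},
  ],
)

```text
time_s: 26.5
position: [0.5331, 0.1921, 0.1342]
tcp_rot: [[0.389, 0.921, 0.013], [0.921, -0.39, 0.021], [0.024, 0.004, -1.0]]
force: [-5.8, 1.5, 7.1]
opening: 0.526
```

Call:
jog_arm(
  rows=[
    {"dp":[0,0,0.6],"turn":[0,0,0],"grip":0.3},
    {"dp":[0,0,1.2],"turn":[0,0,0],"grip":0.3},
  ],
)

```text
time_s: 26.7
position: [0.5331, 0.1921, 0.133]
tcp_rot: [[0.389, 0.921, 0.013], [0.921, -0.39, 0.021], [0.024, 0.004, -1.0]]
force: [-6.6, 1.1, 7.8]
opening: 0.527
```

Call:
jog_arm(
  rows=[
    {"dp":[0,0,0.6],"turn":[0,0,0],"grip":0.3},
    {"dp":[0,0,1.2],"turn":[0,0,0],"grip":0.3},
  ],
)

```text
time_s: 26.9
position: [0.5332, 0.1922, 0.1326]
tcp_rot: [[0.389, 0.921, 0.013], [0.921, -0.39, 0.021], [0.024, 0.004, -1.0]]
force: [-7.8, 1.3, 16.2]
opening: 0.523
```

Call:
jog_arm(
  rows=[
    {"dp":[0,0,0.5],"turn":[0,0,0],"grip":0.3},
    {"dp":[0,0,1],"turn":[0,0,0],"grip":0.3},
  ],
)

```text
time_s: 27.1
position: [0.5333, 0.1923, 0.1326]
tcp_rot: [[0.389, 0.921, 0.014], [0.921, -0.39, 0.021], [0.025, 0.004, -1.0]]
force: [-10.2, 0.5, 20.0]
opening: 0.527
```

Hard stop found: z stays at 132.6 mm while the force rises to 20 N, after about 6.7 mm of travel since touching the block. Easing off, then checking before release.

Call:
jog_arm(
  rows=[
    {"dp":[0,-0.5,-1],"turn":[0,0,0],"grip":0.3},
    {"dp":[0,-0.5,-1.6],"turn":[0,0,0],"grip":0.3},
  ],
)

```text
time_s: 27.3
position: [0.533, 0.1922, 0.1327]
tcp_rot: [[0.389, 0.921, 0.014], [0.921, -0.389, 0.021], [0.025, 0.005, -1.0]]
force: [-5.7, -0.1, 3.4]
opening: 0.527
```

```bash
python3 - <<'E'
from h import *
st();p=face2()
cv2.imwrite('pics/s9.png',cv2.resize(p[130:250,330:460,::-1],None,fx=5,fy=5))
E
```

```text
t 27.30 dock x 1.6 y 4.9 z 132.7 | F x -5.2 y -2.3 z 3.4 | M x -0.46 y 1.40 z -0.04 | tilt x 0.0050 y 0.0245 yaw -22.92
107 6 x [18.8 19.3 19.7] y [ 9.9 28.5]
125 6 x [24.7 25.5 29.9] y [12.9 34. ]
134 8 x [25.8 26.6 33.2] y [13.3 33.2]
143 6 x [26.1 27.5 32. ] y [13.9 33.8]
215 15 x [30.8 32.1 33. ] y [-17.3  39.5]
224 17 x [13.2 24.  24.7] y [-17.8  26.6]
233 54 x [16.8 22.5 24.3] y [-23.5  28.5]
```

View pics/s9.png

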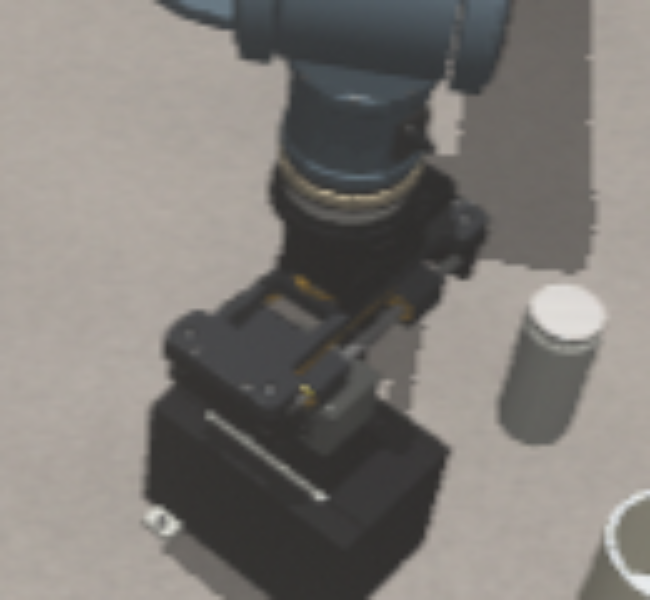

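Before release I'll slide the pack gently to the bay's -x wall, so the flap can't tip it across the clearance.

Call:
jog_arm(
  rows=[
    {"dp":[0,-1,-0.3],"turn":[0,0,0],"grip":0.3},
    {"dp":[0,-2,-0.3],"turn":[0,0,0],"grip":0.3},
  ],
)

```text
time_s: 27.55
position: [0.5325, 0.1925, 0.1326]
tcp_rot: [[0.389, 0.921, 0.017], [0.921, -0.389, 0.02], [0.025, 0.008, -1.0]]
force: [-3.0, -1.7, 5.3]
opening: 0.526
```

```bash
python3 - <<'E'
from h import *
st()
E
```

```text
t 27.55 dock x 1.0 y 5.0 z 132.6 | F x -2.1 y -2.7 z 5.3 | M x -0.77 y 0.54 z -0.08 | tilt x 0.0079 y 0.0249 yaw -22.90
```

Call:
jog_arm(
  rows=[
    {"dp":[0,-0.7,0],"turn":[0,0,0],"grip":0.3},
    {"dp":[0,-1.4,0],"turn":[0,0,0],"grip":0.3},
  ],
)

```text
time_s: 27.75
position: [0.5322, 0.1927, 0.1326]
tcp_rot: [[0.389, 0.921, 0.019], [0.921, -0.389, 0.019], [0.025, 0.01, -1.0]]
force: [-0.7, -3.6, 4.9]
opening: 0.525
```

```bash
python3 - <<'E'
from h import *
st();face2()
E
```

```text
t 27.75 dock x 0.7 y 5.1 z 132.6 | F x 0.8 y -3.6 z 4.9 | M x -0.96 y 0.02 z -0.15 | tilt x 0.0099 y 0.0252 yaw -22.89
125 9 x [24.8 26.5 32.1] y [12.8 33.6]
134 7 x [23.7 25.8 32.1] y [14.5 33.6]
143 8 x [26.1 30.4 32.4] y [13.8 34. ]
215 22 x [29.6 30.8 32.6] y [-20.   38.9]
224 21 x [11.4 22.  23.3] y [-17.8  27.4]
233 48 x [14.4 20.2 23.4] y [-23.5  27.7]
```

Call:
jog_arm(
  rows=[
    {"dp":[0,0,-0.8],"turn":[0,0,0],"grip":0.3},
    {"dp":[0,0,-1.6],"turn":[0,0,0],"grip":0.3},
  ],
)

```text
time_s: 28.0
position: [0.5294, 0.1935, 0.1328]
tcp_rot: [[0.39, 0.921, 0.012], [0.921, -0.39, 0.021], [0.024, 0.003, -1.0]]
force: [-3.4, 1.4, -1.8]
opening: 0.53
```

```bash
python3 - <<'E'
from h import *
st()
E
```

```text
t 28.00 dock x -2.2 y 4.8 z 132.8 | F x -3.6 y -0.1 z -1.8 | M x -0.31 y 0.89 z -0.00 | tilt x 0.0030 y 0.0242 yaw -22.95
```

Call:
jog_arm(
  rows=[
    {"dp":[0,-0.6,0],"turn":[0,0,0],"grip":0.3},
    {"dp":[0,-1.2,0],"turn":[0,0,0],"grip":0.3},
  ],
)

```text
time_s: 28.2
position: [0.5283, 0.1941, 0.1327]
tcp_rot: [[0.389, 0.921, 0.013], [0.921, -0.389, 0.021], [0.024, 0.003, -1.0]]
force: [-2.4, -1.0, -0.7]
opening: 0.526
```

```bash
python3 - <<'E'
from h import *
st()
E
```

```text
t 28.20 dock x -3.4 y 4.8 z 132.7 | F x -1.9 y -1.8 z -0.7 | M x -0.42 y 0.51 z -0.03 | tilt x 0.0035 y 0.0240 yaw -22.92
```

Call:
jog_arm(
  rows=[
    {"dp":[0,-0.6,0],"turn":[0,0,0],"grip":0.3},
    {"dp":[0,-1.2,0],"turn":[0,0,0],"grip":0.3},
  ],
)

```text
time_s: 28.4
position: [0.528, 0.1943, 0.1328]
tcp_rot: [[0.389, 0.921, 0.014], [0.921, -0.389, 0.02], [0.024, 0.005, -1.0]]
force: [-0.6, -1.4, -2.2]
opening: 0.524
```

```bash
python3 - <<'E'
from h import *
st()
E
```

```text
t 28.40 dock x -3.9 y 4.9 z 132.8 | F x -0.0 y -1.5 z -2.2 | M x -0.54 y -0.14 z -0.14 | tilt x 0.0052 y 0.0242 yaw -22.91
```

Call:
jog_arm(
  rows=[
    {"dp":[0,0,1.2],"turn":[0,0,0],"grip":0.3},
    {"dp":[0,0,2.4],"turn":[0,0,0],"grip":0.3},
    {"dp":[0,0,3],"turn":[0,0,0],"grip":0.3},
  ],
)

```text
time_s: 28.7
position: [0.5282, 0.1945, 0.1326]
tcp_rot: [[0.389, 0.921, 0.015], [0.921, -0.389, 0.021], [0.025, 0.006, -1.0]]
force: [-5.7, -2.6, 19.4]
opening: 0.527
```

```bash
python3 - <<'E'
from h import *
st()
E
```

```text
t 28.70 dock x -3.7 y 5.2 z 132.6 | F x -4.2 y -4.6 z 19.4 | M x -1.05 y 1.00 z -0.12 | tilt x 0.0057 y 0.0251 yaw -22.92
```

Call:
jog_arm(
  rows=[
    {"dp":[0,0,-1.2],"turn":[0,0,0],"grip":0.3},
    {"dp":[0,0,-2.4],"turn":[0,0,0],"grip":0.3},
  ],
)

```text
time_s: 28.9
position: [0.5279, 0.1943, 0.1327]
tcp_rot: [[0.389, 0.921, 0.015], [0.921, -0.39, 0.021], [0.025, 0.005, -1.0]]
force: [-0.6, -1.0, -5.2]
opening: 0.531
```

```bash
python3 - <<'E'
from h import *
st()
E
```

```text
t 28.90 dock x -3.9 y 4.9 z 132.7 | F x -0.1 y -1.2 z -5.2 | M x -0.51 y -0.21 z -0.16 | tilt x 0.0054 y 0.0247 yaw -22.93
```

Call:
jog_arm(
  rows=[
    {"dp":[0,0,0.5],"turn":[0,0,0],"grip":0.65},
    {"dp":[0,0,0.5],"turn":[0,0,0],"grip":0.8},
    {"dp":[0,0,0.5],"turn":[0,0,0],"grip":1},
    {"dp":[0,0,0.5],"turn":[0,0,0],"grip":1},
    {"dp":[0.3,0,-10],"turn":[0,0,0],"grip":1},
    {"dp":[0.7,0,-30],"turn":[0,0,0],"grip":1},
    {"dp":[1.5,0,-60],"turn":[0,0,0],"grip":1},
    {"dp":[2.5,0,-100],"turn":[0,0,0],"grip":1},
    {"dp":[2.5,0,-140],"turn":[0,0,0],"grip":1},
    {"dp":[2.5,0,-150],"turn":[0,0,0],"grip":1},
  ],
)

```text
time_s: 29.9
position: [0.5291, 0.1942, 0.2881]
tcp_rot: [[0.389, 0.921, 0.023], [0.921, -0.389, 0.023], [0.03, 0.013, -0.999]]
force: [1.4, 0.2, -0.4]
opening: 1.0
```

```bash
python3 - <<'E'
from h import *
st();p,d=vision.capture("scene")
cv2.imwrite('pics/s10.png',cv2.resize(p[130:250,330:460,::-1],None,fx=5,fy=5))
O=np.array([.5296,.1883]);ex=np.array([.9205,-.3907]);ey=np.array([.3907,.9205])
C=cloud("scene",d);X=(C[...,:2]-O)@ex*1000;Y=(C[...,:2]-O)@ey*1000;Z=C[...,2]*1000
m=(abs(X)<40)&(abs(Y)<45)&(Z>140)&(Z<175);A=np.c_[X[m],Y[m],np.ones(m.sum())]
z=Z[m];k=np.ones(len(z),bool)
for i in range(5):
    c=np.linalg.lstsq(A[k],z[k],rcond=None)[0];k=abs(z-A@c)<2.5
print("head top n",k.sum(),"slopes",np.round(c[:2],3),"median z",np.median(z[k]),cv2.minAreaRect(A[k][:,:2].astype(np.float32)))
for z0 in range(104,155,6):
    q=(abs(Z-z0)<3)&(X>0)&(X<40)&(Y>-17)&(Y<22)
    if q.sum()>5:print(z0,q.sum(),np.round(np.percentile(X[q],[25,50,75]),1))
E
```

```text
t 29.90 dock x -2.8 y 5.2 z 288.1 | F x 1.2 y 0.7 z -0.4 | M x -0.07 y 0.00 z -0.00 | tilt x 0.0126 y 0.0298 yaw -22.92
head top n 235 slopes [-0.03  -0.023] median z 154.85042156188067 ((-1.6813373565673828, 4.227672576904297), (46.93012237548828, 58.73431396484375), 0.7873544692993164)
104 26 [13.7 14.2 35.9]
110 7 [13.4 13.8 14. ]
122 12 [18.8 19.4 19.7]
128 12 [19.4 19.7 20.1]
134 15 [19.3 19.7 20.1]
140 14 [19.2 19.6 20.3]
146 17 [19.  19.3 20.4]
152 55 [ 7.9 14.3 18.5]
```

View pics/s10.png

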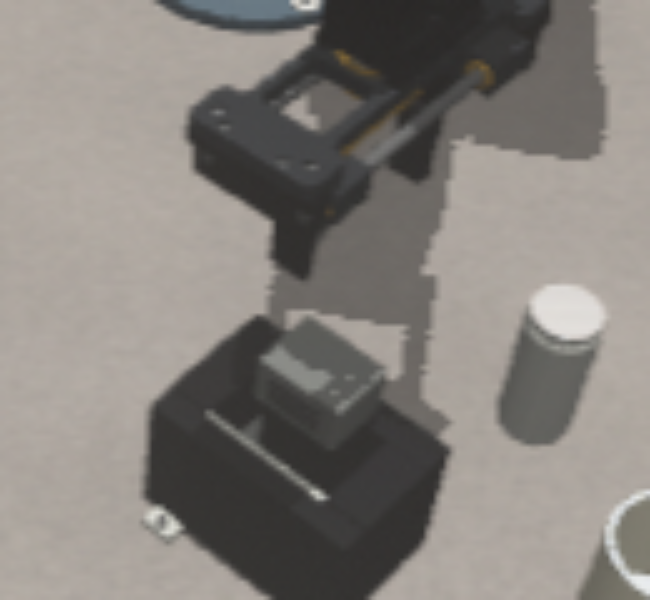

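Call:
jog_arm(
  rows=[
    {"dp":[0,0,-20],"turn":[0,0,0],"grip":1},
    {"dp":[0,0,-30],"turn":[0,0,0],"grip":1},
    {"dp":[0,0,-30],"turn":[0,0,0],"grip":1},
    {"dp":[0,0,-30],"turn":[0,0,0],"grip":1},
    {"dp":[0,0,-30],"turn":[0,0,0],"grip":1},
  ],
)

```text
time_s: 30.45
position: [0.5253, 0.1929, 0.3109]
tcp_rot: [[0.39, 0.921, 0.01], [0.921, -0.39, 0.02], [0.023, 0.001, -1.0]]
force: [-0.3, 0.4, 0.3]
opening: 1.002
```

```bash
python3 - <<'E'
from h import *
st();p,d=vision.capture("scene")
O=np.array([.5296,.1883]);ex=np.array([.9205,-.3907]);ey=np.array([.3907,.9205])
C=cloud("scene",d);X=(C[...,:2]-O)@ex*1000;Y=(C[...,:2]-O)@ey*1000;Z=C[...,2]*1000
m=(abs(X)<40)&(abs(Y)<45)&(Z>140)&(Z<175);A=np.c_[X[m],Y[m],np.ones(m.sum())]
z=Z[m];k=np.ones(len(z),bool)
for i in range(5):
    c=np.linalg.lstsq(A[k],z[k],rcond=None)[0];k=abs(z-A@c)<2.5
print("slopes",np.round(c[:2],3),"z",np.median(z[k]),cv2.minAreaRect(A[k][:,:2].astype(np.float32)))
print(bot.hand_in())
E
```

```text
t 30.45 dock x -5.8 y 2.6 z 310.9 | F x -0.4 y 0.3 z 0.3 | M x -0.17 y 0.04 z 0.03 | tilt x 0.0011 y 0.0226 yaw -22.93
slopes [-0.01  0.  ] z 154.7710404399267 ((-2.3813343048095703, 3.9066028594970703), (59.665653228759766, 47.34780502319336), 88.97178649902344)
the job is handed in; nothing more can be done
None
```

The pack is loaded stem down in the dock, released, and the job was handed in at about 30.5 s.

**What I did:** My first grip was across the head's 60 mm. With it I felt along dock y and found the bay at about +3 mm, but the flap turned the pack in the jaws and caught the foot on the bay's edge. I lifted out, stood the pack on clear bench and regripped across its 46 mm. I then went through the flap into the bay and pressed the contacts down to the hard stop. There the height stayed put while the tool force rose to about 20 N. Before letting go I slid the pack against the bay's -x wall so the flap could not tip it.

**Last checks:**
- **Height:** the head top is at 154.8 mm, so the underside is about 11.8 mm above the bench.
- **Position:** the pack is within about 5 mm of the dock's axis.
- **Tilt:** about 0.01 rad in the final look. A look just after release, with the arm still settling, read 0.02 to 0.03 rad. Both are within the 0.08 rad limit.
- **Gripper:** open and clear, with tool force near zero.
- **Flap:** it looked open in the last picture I viewed; I did not measure its angle.
- **Contacts:** the travel was not read directly. It is inferred from the hard stop and about 6.7 mm of travel after first touch, plus up to 3 mm from the block's unknown starting position.
- **Bystanders:** I did not measure their final positions. I noticed no contact with them on the way.

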